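Tip potatoes from a tilting bowl into one of two fry baskets past a held board

ROBOT

A 7-joint arm with a two-finger parallel gripper is mounted at the origin on the work surface. World frame = base frame: x ahead of the robot, y to its left, z up, the work surface at z = 0. Lengths are in m, angles in rad, forces in N, time in s.
With the tool pointing down it reaches from about 0.4 to 0.9 m from the base axis. Payload 5.5 kg.
Tool frame: the origin (TCP) lies where the fingers leave the gripper's body, on its centre line; the fingertips stand 66 mm ahead of it and the grasp point (between the pads) lies 47 mm ahead of it; z points along the fingers, x is the direction in which the jaws open and shut, and the axes are right-handed (so a half turn about z gives the same grasp; the last joint's range is limited). The gripper opens to 92 mm and grips with 3 to 60 N. Pads are 19 mm wide; open, the fingers measure 130 mm over their backs; the gripper's body (75 mm by 190 mm) begins 47 mm behind the grasp point.
Start: joints at [1.524, 0.501, -0.427, 1.55, 0.221, 1.138, -0.21], TCP at [0.198, -0.619, 0.292] pointing down, gripper open.
Joint ranges: [-2.88, 2.88], [-0.31, 2.03], [-1.54, 1.56], [0.2, 2.42], [-1.41, 4.55], [0.19, 2.02], [-2.57, 2.57]. Speed limits (rad/s): [2.57, 2.57, 3.14, 3.14, 3.14, 3.14, 3.14].

INTERFACE

Orientations are given as a rotation vector (axis times angle).
In Python, from station import sensors, eyes, manip, spotter gives the robot as it stands.
- The arm moves only by the tool carry_out, never from a script. Its argument "steps" is a list of rows, each an object with "hand": the finger opening in m, from 0 to 0.0918; "translation": the shift along the world's x, y, z in m, a list of three; "roll": the turn about the world's z in degrees. A call has 1 to 20 rows; each row is the pose to reach, as a shift and turn from the pose commanded when the call began; what a row does not reach only later rows make up. A row lasts 1/10 s, in which the tool goes at most 50 mm and 8.59 degrees, less where a joint would pass 70% of its speed; a pose out of reach is approached as far as the arm can. A call with a gripper value outside its range is refused whole. The fingers move at their own pace and stop on an object; the grip force is fixed at half the most. Time passes only in rows, so rows that repeat a pose let the fingers close. It gives the time, the measured TCP pose, the force and the opening at its end, in the units of the state.
- sensors.get_state(): the state, without advancing time (a new reading comes with each control period).
- eyes.grab_frame(name): name is "side" or "top" or "wrist"; returns a dict with "frame" (420x560x3 uint8, blue, green, red), "camera_matrix" (3x3 intrinsics, pixels), "world_to_cam" (4x4, takes a point from world to camera coordinates). Camera axes: x right, y up, looking along -z (the intrinsics and any distortion apply to the point x, -y, -z); pixel columns grow to the right and rows downward; lengths in m; the calibration is good to about 2 mm. A picture is of the moment at which its call begins. There is no depth.
- manip.sign_off(): hands the job in, once; it reports no verdict.
Trained networks look in a picture, given as the dict that the camera call returned (one of the last four; its "shot" number tells which), for a name from the list of things; names that differ only in an ending like _2 or _b are one class to them, and where a whole thing is asked for, a point or a joint stands for the part that bears it (a point fixed in the world has none). Each returns a list of dicts, best first, with "score" (0 to 1); they miss things now and then, are a little off and sometimes report something else, mostly with a low value. They report only what shows in the picture. A call takes as long as a camera call. They do not tell look-alikes from the thing itself.
- spotter.outline_of(picture, target): "pixels" (420x560 bool, what is visible of it) and "box" ([left, top, right, bottom] in pixels, round what is visible of it).
The state is a dict: "t": time; "joint_pos": joint angles; "qd": joint speeds; "tau": joint torques, N m; "position": TCP position; "tool_rot": TCP orientation; "force": force on the tool from outside, world axes, zero at the start; "wrist_torque": the same for the moment, N m; "grip_width": finger opening in m.
Only numpy, scipy, OpenCV 4.12 (cv2) and the standard library are available. Lean on these libraries where they do the work, as an engineer would, in place of code of your own. Each camera call takes 0.05 s, during which the arm holds its last target. There are 200 camera calls.

TASK

Take the green cutting board from its rack, hold it across the mouth of the tilting bowl so that it shuts off most of the pouring lip and leaves only a gap on the side of the empty fry basket (black handle), and press the bowl over with the board until all six potatoes have rolled out through the gap into that basket, none into the fish basket (red handle) or onto the table. Then let the bowl swing back to rest and stand the board back in its rack, fully home. Do not push the bowl with the gripper itself, and leave the baskets, bread, bottle and glass where they are.

Things in the scene. Friction and masses are not known exactly. Their poses are not given: they have to be found in the camera images.
- pivot (a point): mid-point between the two pivots of the fixed tilting bowl stand (round steel bar), 222 mm above the table; its side frames stand 160 mm either side, knobs out to 182 mm, nothing between them in front of the bowl. x: level, the direction in which the bowl pours; y: along the pivot axis; z up.
- bowl (a joint): forward tip of the bowl on its pivots beyond rest, rad: 0 at rest on the rear bar (the mouth then leans 26 deg from level to the pouring side), 0.96 at the end stop. Light springs carry it back to 0 when let go; 2 to 4 N at the lip tips it. Potatoes roll over an open lip at about 0.4, along a board slanting across the lip and out at 0.6 to 0.8; rocking frees any that stick.
- mouth (a point): centre of the bowl's mouth, level with the rim top, 20 mm from the pivot axis. Flared steel bowl, 240 mm inside the rim, 6 mm rolled bead (its centre line 123 mm from here), 66 mm deep, flat floor 96 mm across, wall 45 deg to the mouth. z: out of the mouth; x: in the mouth's plane to the pouring lip; y: along the pivots. Turns with the bowl.
- lip (a point): lowest point of the bowl's rim at the middle of the pouring side, 123 mm from the mouth's centre; turns with the bowl.
- basket: the empty fry basket with the BLACK handle grip: wire basket 240 (x) x 118 (y) x 75 mm high, 4 mm walls, floor 9 mm up, handle out 170 mm at its +x end, up to 112 mm high. Loose, 0.6 kg. Origin under its centre. It stands beside the fish basket, partly under the bowl's lip, on the left or the right half; the two meet roughly under the middle of the lip.
- fishbasket: its twin with the RED handle grip, holding breaded fish; same size and origin. No potato may land in it.
- potato1: small cooked potato, a ball 32 mm across, 18 g, rolls easily; origin at its centre. All six lie in the bowl at the start.
- potato2: small cooked potato, a ball 32 mm across, 18 g, rolls easily; origin at its centre. All six lie in the bowl at the start.
- potato3: small cooked potato, a ball 32 mm across, 18 g, rolls easily; origin at its centre. All six lie in the bowl at the start.
- potato4: small cooked potato, a ball 32 mm across, 18 g, rolls easily; origin at its centre. All six lie in the bowl at the start.
- potato5: small cooked potato, a ball 32 mm across, 18 g, rolls easily; origin at its centre. All six lie in the bowl at the start.
- potato6: small cooked potato, a ball 32 mm across, 18 g, rolls easily; origin at its centre. All six lie in the bowl at the start.
- board_center (a point): centre of the green cutting board, 200 wide (y) x 150 tall (z) x 9 mm thick (x), 0.2 to 0.33 kg, loose. It leans in its rack 30 deg from upright, top edge towards the robot: z points up the board to the top edge 75 mm away, x is the normal of the face turned away from the back plate. Grip it across its thickness near the middle of the top edge, fingers pointing down along the board.
- rack_slot (a point): where the board's centre is when fully home in the fixed steel rack: back plate 170 wide, 75 long, leaning 30 deg under the board on the robot's side; floor strip square to it; front lip 27 mm high; slot 26 mm wide, open at both ends. x: level, across the slot, away from the robot; z up. Up the slot is (-0.5, 0, 0.866); its floor lies 75 mm back along that.
- bread: black plastic basket with bread rolls, 150 (x) x 210 (y) x 65 mm high, loose, bystander on the other side of the stand from the rack; origin under its centre.
- oil: amber oil bottle 60 mm across, 190 mm high, loose bystander; origin under its centre.
- tumbler: glass tumbler 76 mm across, 100 mm high, loose bystander; origin under its centre.
Mind the look-alikes: they are no part of the job. Of the things like the part that bears board_center, leave any that is orange; of the rest the larger one is meant.

How it is judged:
By the outcome, as a careful person would: the job done as asked, in the order asked, and still so for the second after the job is handed in, with the robot touching nothing.
It also fails if it takes over 72 s, if anything falls off the work surface, if the arm or the gripper's body presses on something with over 40 N, if the wrist force passes 120 N, or if a joint passes its speed limit or range.

## Working session

There is one attempt and no reset: what is moved stays moved. The work goes in short steps, Python scripts to look and compute and a tool call to move; the robot and the scene stay as the last step left them, time stands still between calls to the robot, and variables do not carry over. Pictures are saved under pics/ and viewed, about 8 in all and at most 12, crops included, and the job is handed in when it is done.

Besides the shell and the picture viewer there is one more tool, called by a JSON object that holds its "name" and its "arguments", one argument or row to a line. carry_out: Moves the arm, as the interface text tells. Its arguments: {"type":"object","properties":{"steps":{"type":"array","items":{"type":"object","properties":{"hand":{"type":"number"},"translation":{"type":"array","items":{"type":"number"}},"roll":{"type":"number"}}}}},"required":["steps"]}

```bash
mkdir -p pics; ls; cat > h.py <<'E'
import numpy as np, cv2
from station import sensors, eyes, manip, spotter
def proj(p,X):
    X=np.atleast_2d(X); c=(p["world_to_cam"]@np.c_[X,np.ones(len(X))].T).T[:,:3]
    c=c*[1,-1,-1]; u=(p["camera_matrix"]@c.T).T; return u[:,:2]/u[:,2:]
def ray(p,uv):
    uv=np.atleast_2d(uv).astype(float)
    d=(np.linalg.inv(p["camera_matrix"])@np.c_[uv,np.ones(len(uv))].T).T*[1,-1,-1]
    R=p["world_to_cam"][:3,:3]; o=-R.T@p["world_to_cam"][:3,3]
    return o,(R.T@d.T).T
def onz(p,uv,z):
    o,d=ray(p,uv); return o+d*((z-o[2])/d[:,2])[:,None]
E
python3 - <<'E'
from h import *
s=sensors.get_state(); print({k:np.round(v,3) for k,v in s.items()})
a=[]
for n in("top","side"):
    p=eyes.grab_frame(n); cv2.imwrite(f"pics/{n}0.png",p["frame"]); 
    print(n,p.keys(),p["camera_matrix"].round(1).tolist(),p["world_to_cam"].round(3).tolist())
    for t in("bowl","basket","board_center","bread","oil","tumbler","rack_slot","potato1"):
        try:
            for r in spotter.outline_of(p,t)[:6]: 
                ys,xs=np.nonzero(r["pixels"]); print(n,t,round(r["score"],2),r["box"],len(xs),(xs.mean().round(),ys.mean().round()))
        except Exception as e: print(t,e)
E
```

```text
pics
{'t': np.float64(0.0), 'joint_pos': array([ 1.524,  0.502, -0.427,  1.551,  0.221,  1.138, -0.21 ]), 'qd': array([ 0.002,  0.   , -0.   ,  0.001, -0.   , -0.   , -0.001]), 'tau': array([ 0.0000e+00, -5.6658e+01, -5.8160e+00, -2.7910e+01, -6.9000e-02,
        3.1000e-02,  0.0000e+00]), 'position': array([ 0.198, -0.619,  0.291]), 'tool_rot': array([-2.537e+00,  1.851e+00,  2.000e-03]), 'force': array([ 0.019, -0.168, -0.109]), 'wrist_torque': array([0.015, 0.025, 0.053]), 'grip_width': np.float64(0.092)}
top dict_keys(['frame', 'camera_matrix', 'world_to_cam', 'shot']) [[411.3, 0.0, 276.8], [0.0, 411.3, 208.0], [0.0, 0.0, 1.0]] [[-0.023, -1.0, -0.003, -0.053], [0.997, -0.023, 0.069, -0.554], [-0.069, -0.002, 0.998, -1.248], [0.0, 0.0, 0.0, 1.0]]
top bowl 0.55 [198.0, 173.5, 306.7, 261.6] 6209 (np.float64(251.0), np.float64(217.0))
top bowl 0.4 [251.5, 212.4, 262.9, 218.3] 88 (np.float64(255.0), np.float64(214.0))
top basket 0.92 [215.7, 62.6, 256.7, 179.8] 855 (np.float64(237.0), np.float64(120.0))
top basket 0.5 [249.4, 208.7, 262.8, 220.2] 103 (np.float64(255.0), np.float64(214
[... 1986 characters left out ...]
67.7, 175.5, 277.0, 177.2] 34 (np.float64(271.0), np.float64(178.0))
side tumbler 0.92 [343.9, 252.6, 367.7, 295.3] 875 (np.float64(352.0), np.float64(273.0))
side rack_slot 0.79 [271.3, 274.8, 323.3, 333.4] 1392 (np.float64(299.0), np.float64(309.0))
side rack_slot 0.48 [272.8, 249.2, 308.5, 325.6] 1082 (np.float64(288.0), np.float64(286.0))
side potato1 0.62 [269.2, 175.0, 277.9, 179.6] 44 (np.float64(271.0), np.float64(178.0))
side potato1 0.48 [285.7, 179.6, 290.1, 185.0] 33 (np.float64(287.0), np.float64(183.0))
side potato1 0.44 [270.5, 185.2, 283.5, 193.5] 61 (np.float64(279.0), np.float64(188.0))
side potato1 0.37 [269.4, 181.9, 274.2, 182.7] 26 (np.float64(270.0), np.float64(183.0))
```

```bash
python3 -c "
import cv2,numpy as np
a=cv2.imread('pics/top0.png');b=cv2.imread('pics/side0.png')
print(a.shape)
"
```

```text
(420, 560, 3)
```

View pics/top0.png

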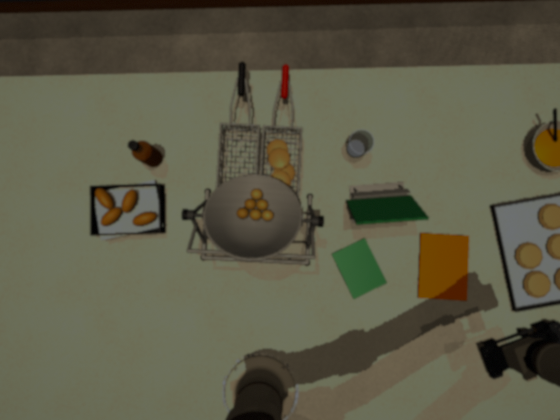

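View pics/side0.png

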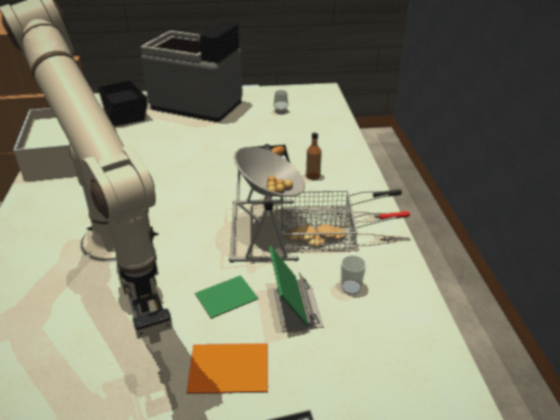

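Top picture: black-grip basket on the left (+y) at about (238,155), fish basket on the right (283,160), bowl at (253,217). Board-like candidates are the large dark-green board standing in the rack (385,210), a small light-green board lying flat (358,268) and an orange one (442,266). I choose the racked one. Next I fit poses and make one close crop.

```bash
cat > fit.py <<'E'
from h import *
from scipy.optimize import minimize
def hullmask(p,X):
    m=np.zeros((840,1120),np.uint8); cv2.fillConvexPoly(m,cv2.convexHull((proj(p,X)*2+.5).astype(np.float32).round().astype(np.int32)),1)
    return m>0
def big(m): return cv2.resize(m.astype(np.float32),(1120,840),interpolation=cv2.INTER_LINEAR)>.5
def fit(model,x0,pm,step):
    pm=[(p,big(m)) for p,m in pm]
    def cost(q):
        c=0
        for p,m in pm:
            h=hullmask(p,model(q)); c+=1-(h&m).sum()/max(1,(h|m).sum())
        return c
    best=None
    for k in range(3):
        x=x0 if best is None else best.x
        s=np.vstack([x]+[np.array(x)+np.eye(len(x))[i]*step[i]*(-1)**k for i in range(len(x))])
        r=minimize(cost,x,method="Nelder-Mead",options=dict(initial_simplex=s,xatol=1e-4,fatol=1e-4,maxiter=400))
        if best is None or r.fun<best.fun: best=r
    return best
def Rz(a): c,s=np.cos(a),np.sin(a); return np.array([[c,-s,0],[s,c,0],[0,0,1]])
box=np.array([[a,b,c] for a in(-1,1) for b in(-1,1) for c in(-1,1)])
def board(q,lean=np.pi/6,dims=(.0045,.1,.075)):
    c,s=np.cos(lean),np.sin(lean)
    Z=np.array([-s,0,c]);X=np.array([c,0,s]);Y=np.array([0,1,0])
    return (Rz(q[3])@((box*dims)@np.array([X,Y,Z])).T).T+q[:3]
def bowl(q,al=np.radians(26),off=.02):
    t=np.linspace(0,2*np.pi,60); c,s=np.cos(al),np.sin(al)
    X=np.array([c,0,-s]);Z=np.array([s,0,c]);Y=np.array([0,1,0])
    P=np.vstack([np.outer(.126*np.cos(t),X)+np.outer(.126*np.sin(t),Y),np.outer(.048*np.cos(t),X)+np.outer(.048*np.sin(t),Y)-.066*Z])+off*Z
    return (Rz(q[2])@P.T).T+[q[0],q[1],.222]
E
python3 - <<'E'
from fit import *
P={n:eyes.grab_frame(n) for n in("top","side")}
def mask(n,t,u,v):
    for r in spotter.outline_of(P[n],t):
        ys,xs=np.nonzero(r["pixels"])
        if abs(xs.mean()-u)+abs(ys.mean()-v)<14: return P[n],r["pixels"]
    print("missing",n,t)
bt,bs=mask("top","board_center",385,210),mask("side","board_center",287,286)
x0=[*onz(P["top"],[385,210],.09)[0],0]
for pm in([bt,bs],):
    r=fit(board,x0,pm,[.02,.02,.02,.1]); print("board",r.x.round(4),r.fun.round(3))
wt,ws=mask("top","bowl",251,217),mask("side","bowl",266,171)
x0=[*onz(P["top"],[251,217],.2)[0][:2],0]
for off in(.02,-.02):
    for pm in([wt],[ws],[wt,ws]):
        r=fit(lambda q:bowl(q,off=off),x0,pm,[.02,.02,.1]); print("bowl",off,len(pm),r.x.round(4),r.fun.round(3))
for n,z in(("oil",.0),("tumbler",.0),("bread",.06)):
    for r in spotter.outline_of(P["top"],n)[:1]:
        b=r["box"]; print(n,onz(P["top"],[[b[0],b[1]],[b[2],b[3]]],z).round(3).tolist())
g=lambda f:np.clip(f.astype(float)*2.2,0,255).astype(np.uint8)
A=cv2.resize(g(P["top"]["frame"][55:275,180:330]),None,fx=2.7,fy=2.7,interpolation=cv2.INTER_CUBIC)
B=cv2.resize(g(P["top"]["frame"][175:235,335:435]),(395,237),interpolation=cv2.INTER_CUBIC)
C=cv2.resize(g(P["side"]["frame"][235:340,225:400]),(395,237),interpolation=cv2.INTER_CUBIC)
R=np.zeros((594,395,3),np.uint8);R[:237]=B;R[240:477]=C
cv2.imwrite("pics/crop1.png",np.hstack([A,R])); print(A.shape)
E
```

```text
board [ 0.5409 -0.3789  0.0858  0.0533] 0.108
bowl 0.02 1 [ 0.5159 -0.0024 -0.0659] 0.122
bowl 0.02 1 [ 0.5153 -0.0115 -0.0495] 0.16
bowl 0.02 2 [ 0.5151 -0.0042 -0.0322] 0.311
bowl -0.02 1 [ 0.5325 -0.0011 -0.2516] 0.161
bowl -0.02 1 [ 0.5356  0.0433 -0.1524] 0.16
bowl -0.02 2 [ 0.5345  0.0018 -0.4145] 0.539
oil [[0.78, 0.412, 0.0], [0.679, 0.291, 0.0]]
tumbler [[0.802, -0.291, 0.0], [0.696, -0.377, 0.0]]
bread [[0.646, 0.494, 0.06], [0.467, 0.259, 0.06]]
(594, 405, 3)
```

View pics/crop1.png

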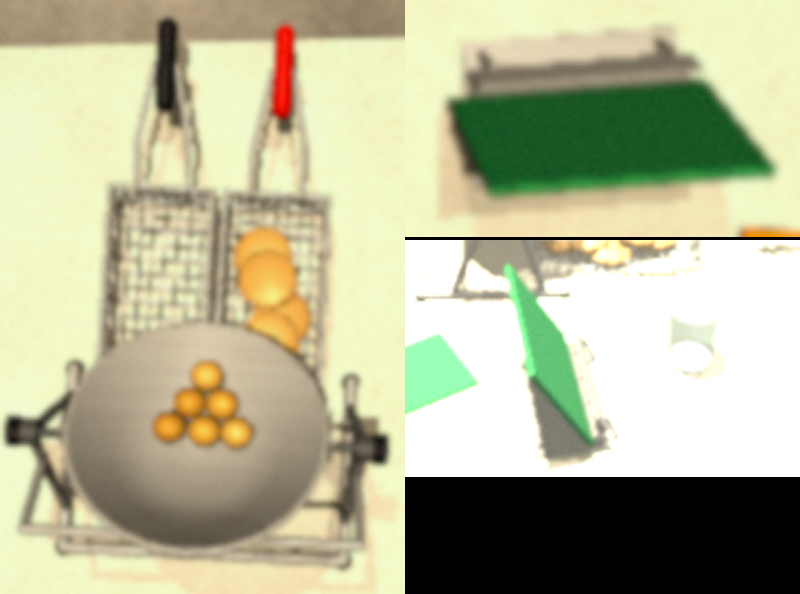

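```bash
python3 - <<'E'
from fit import *
p=eyes.grab_frame("top")
k=np.array([[13,430],[380,447],[20,430],[372,447]])/2.7+[180,55]
K=onz(p,k,.222); print("knobs",K.round(4).tolist(), "mid",K[:2].mean(0),"yaw",np.degrees(np.arctan2(K[0]-K[1],1)), np.linalg.norm(K[0]-K[1]))
d=K[0]-K[1]; print("yaw deg",np.degrees(np.arctan2(-d[0],d[1])))
c=np.array([[110,187],[216,192],[226,193],[328,199],[168,22],[286,28]])/2.7+[180,55]
print("basket rims",onz(p,c[:4],.075).round(4).tolist()); print("grips",onz(p,c[4:],.112).round(4).tolist())
w=[r for r in spotter.outline_of(p,"bowl")][0]
r=fit(lambda q:bowl([q[0],q[1],np.radians(-2)]),[.515,-.004],[(p,w["pixels"])],[.01,.01]); print(r.x,r.fun)
b=np.array([.5409,-.3789,.0858]);
Z=Rz(.0533)@[-.5,0,.866]; print("top edge mid",b+.075*Z,"bottom",b-.075*Z)
s=sensors.get_state(); from scipy.spatial.transform import Rotation as R
M=R.from_rotvec(s["tool_rot"]).as_matrix(); print(M.round(3), s["position"])
o,_=ray(p,[0,0]); print("cam",o)
E
```

```text
knobs [[0.528, 0.172, 0.222], [0.5038, -0.1787, 0.222], [0.5279, 0.1653, 0.222], [0.504, -0.1711, 0.222]] mid [ 0.51591643 -0.003355    0.222     ] yaw [ 1.3884186  19.32651359  0.        ] 0.35155109975565224
yaw deg -3.9533169335794156
basket rims [[0.8035, 0.096, 0.075], [0.7951, -0.0212, 0.075], [0.7938, -0.0322, 0.075], [0.7844, -0.1448, 0.075]]
grips [[0.9735, 0.0257, 0.112], [0.9637, -0.102, 0.112]]
[ 0.51469136 -0.00168297] 0.13125603691911425
top edge mid [ 0.50345325 -0.3808978   0.15075   ] bottom [ 0.57834675 -0.3769022   0.02085   ]
[[ 0.305 -0.952  0.   ]
 [-0.952 -0.305 -0.   ]
 [ 0.    -0.    -1.   ]] [ 0.19820088 -0.61904332  0.29223895]
cam [ 0.46563518 -0.0681055   1.28312964]
```

{"name": "carry_out", "arguments": {
  "steps": [
    {"translation":[0.04,0.03,0.0],"roll":8,"hand":0.0918},
    {"translation":[0.08,0.06,0.0],"roll":16,"hand":0.0918},
    {"translation":[0.12,0.09,0.0],"roll":24,"hand":0.0918},
    {"translation":[0.16,0.12,0.0],"roll":32,"hand":0.0918},
    {"translation":[0.2,0.15,0.0],"roll":40,"hand":0.0918},
    {"translation":[0.24,0.18,0.0],"roll":48,"hand":0.0918},
    {"translation":[0.28,0.21,0.0],"roll":56,"hand":0.0918},
    {"translation":[0.3,0.225,0.0],"roll":64,"hand":0.0918},
    {"translation":[0.316,0.238,0.0],"roll":72,"hand":0.0918},
    {"translation":[0.316,0.238,0.0],"roll":75.3,"hand":0.0918},
    {"translation":[0.316,0.238,0.0],"roll":75.3,"hand":0.0918},
    {"translation":[0.316,0.238,0.0],"roll":75.3,"hand":0.0918}
  ]
}}

```text
t: 2.65
position: [0.5138, -0.3816, 0.292]
tool_rot: [3.14, 0.08, -0.001]
force: [-0.1, -0.5, -0.5]
grip_width: 0.0918
```

```bash
cat > st.py <<'E'
from h import *
from scipy.spatial.transform import Rotation as R
def st():
    s=sensors.get_state(); M=R.from_rotvec(s["tool_rot"]).as_matrix()
    print("t",s["t"].round(2),"pos",s["position"].round(4),"yaw",np.degrees(np.arctan2(M[1,0],M[0,0])).round(2),"down",M[:,2].round(3),"F",s["force"].round(1),"T",s["wrist_torque"].round(2),"w",s["grip_width"].round(4),"q",s["joint_pos"].round(2))
    return s
E
python3 - <<'E'
from st import *
from fit import board
st()
p=eyes.grab_frame("wrist"); f=np.clip(p["frame"].astype(float)*1.6,0,255).astype(np.uint8)
h=cv2.convexHull(proj(p,board([.5409,-.3789,.0858,.0533])).astype(np.float32)).astype(int)
cv2.polylines(f,[h],1,(0,0,255),1); cv2.imwrite("pics/wrist1.png",f)
E
```

```text
Traceback (most recent call last):
  File "st.py", line 5, in st
    print("t",s["t"].round(2),"pos",s["position"].round(4),"yaw",np.degrees(np.arctan2(M[1,0],M[0,0])).round(2),"down",M[:,2].round(3),"F",s["force"].round(1),"T",s["wrist_torque"].round(2),"w",s["grip_width"].round(4),"q",s["joint_pos"].round(2))
              ^^^^^^^^^^^^
AttributeError: 'float' object has no attribute 'round'
```

```bash
cat > st.py <<'E'
from h import *
from scipy.spatial.transform import Rotation as R
def st():
    s={k:np.array(v) for k,v in sensors.get_state().items()}; M=R.from_rotvec(s["tool_rot"]).as_matrix()
    print("t",s["t"].round(2),"pos",s["position"].round(4),"yaw",np.degrees(np.arctan2(M[1,0],M[0,0])).round(2),"down",M[:,2].round(3),"F",s["force"].round(1),"T",s["wrist_torque"].round(2),"w",s["grip_width"].round(4),"q",s["joint_pos"].round(2))
    return s
E
python3 - <<'E'
from st import *
from fit import board
st()
p=eyes.grab_frame("wrist"); f=np.clip(p["frame"].astype(float)*1.6,0,255).astype(np.uint8)
h=cv2.convexHull(proj(p,board([.5409,-.3789,.0858,.0533])).astype(np.float32)).astype(int)
cv2.polylines(f,[h],1,(0,0,255),1); cv2.imwrite("pics/wrist1.png",f)
print(ray(p,[0,0])[0], sensors.get_state()["position"])
E
```

```text
t 2.65 pos [ 0.5138 -0.3816  0.292 ] yaw 2.9 down [-0. -0. -1.] F [-0.1 -0.5 -0.5] T [-0.   -0.08 -0.01] w 0.0918 q [ 1.14  0.57 -0.78  1.57  0.42  1.18  0.33]
[ 0.51054861 -0.31542729  0.38352783] [ 0.51355665 -0.38184204  0.2920804 ]
```

View pics/wrist1.png

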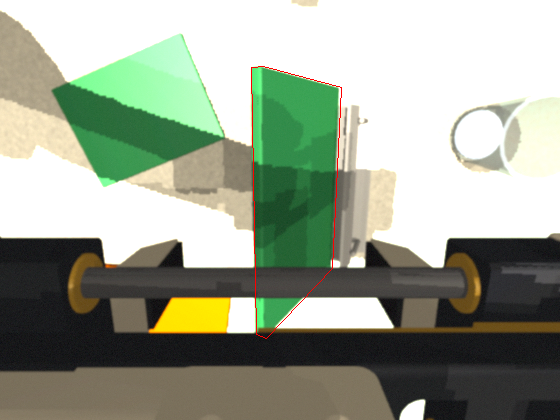

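The red fit sits exactly on the board, whose top edge runs at column 255 from row 67 to 335. The small light-green board (140,110) is the distractor. Now I descend straddling the top edge.

{"name": "carry_out", "arguments": {
  "steps": [
    {"translation":[0,0,-0.03],"roll":0,"hand":0.0918},
    {"translation":[0,0,-0.06],"roll":0,"hand":0.0918},
    {"translation":[0,0,-0.085],"roll":0,"hand":0.0918},
    {"translation":[0,0,-0.1],"roll":0,"hand":0.0918},
    {"translation":[0,0,-0.107],"roll":0,"hand":0.0918},
    {"translation":[0,0,-0.107],"roll":0,"hand":0.06},
    {"translation":[0,0,-0.107],"roll":0,"hand":0.06},
    {"translation":[0,0,-0.107],"roll":0,"hand":0.06}
  ]
}}

```text
t: 3.5
position: [0.515, -0.3814, 0.1867]
tool_rot: [3.139, 0.083, 0.003]
force: [0.3, -0.7, 0.2]
grip_width: 0.0723
```

{"name": "carry_out", "arguments": {
  "steps": [
    {"translation":[0.01,0.0005,0.005],"roll":0,"hand":0.055},
    {"translation":[0.02,0.001,0.009],"roll":0,"hand":0.05},
    {"translation":[0.03,0.0015,0.013],"roll":0,"hand":0.05},
    {"translation":[0.04,0.002,0.016],"roll":0,"hand":0.045},
    {"translation":[0.05,0.0025,0.018],"roll":0,"hand":0.04},
    {"translation":[0.058,0.003,0.019],"roll":0,"hand":0.035},
    {"translation":[0.064,0.003,0.02],"roll":0,"hand":0.03},
    {"translation":[0.064,0.003,0.02],"roll":0,"hand":0.03},
    {"translation":[0.064,0.003,0.02],"roll":0,"hand":0.03}
  ]
}}

```text
t: 4.4
position: [0.578, -0.3779, 0.2049]
tool_rot: [-3.14, -0.084, 0.001]
force: [-0.5, 0.1, 0.4]
grip_width: 0.0304
```

```bash
python3 - <<'E'
from st import *
st()
a=eyes.grab_frame("wrist")["frame"]; b=eyes.grab_frame("side")["frame"][220:340,210:370]
cv2.imwrite("pics/v2.png",np.clip(np.hstack([cv2.resize(a,(400,300)),cv2.resize(b,(400,300),interpolation=cv2.INTER_CUBIC)])*1.6,0,255).astype(np.uint8))
E
```

```text
t 4.4 pos [ 0.578  -0.3779  0.2049] yaw 3.06 down [-0.001  0.    -1.   ] F [-0.5  0.1  0.4] T [ 0.04 -0.02  0.02] w 0.0304 q [ 1.    0.73 -0.71  1.5   0.51  1.1   0.23]
```

View pics/v2.png

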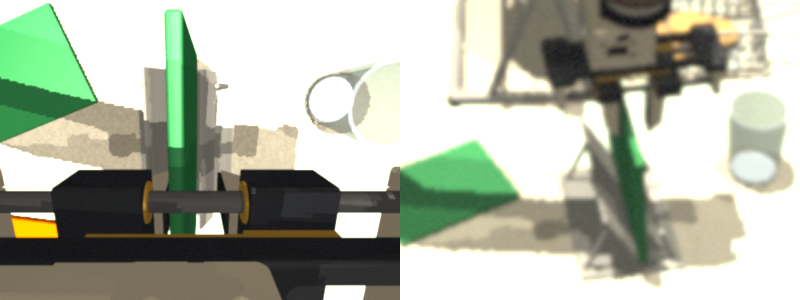

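The board (wrist view, column 180) stands nearly upright between the fingers, clear of the back plate. I close and then lift along the slot.

{"name": "carry_out", "arguments": {
  "steps": [
    {"translation":[0,0,0],"roll":0,"hand":0.02},
    {"translation":[0,0,0],"roll":0,"hand":0.014},
    {"translation":[0,0,0],"roll":0,"hand":0.0},
    {"translation":[0,0,0],"roll":0,"hand":0.0},
    {"translation":[0,0,0],"roll":0,"hand":0.0},
    {"translation":[0,0,0],"roll":0,"hand":0.0}
  ]
}}

```text
t: 5.1
position: [0.5769, -0.3784, 0.2052]
tool_rot: [3.14, 0.083, -0.004]
force: [-5.2, 0.3, 5.2]
grip_width: 0.0088
```

```bash
python3 - <<'E'
from st import *
st()
E
```

```text
t 5.1 pos [ 0.5769 -0.3784  0.2052] yaw 3.02 down [-0.003 -0.    -1.   ] F [-5.2  0.3  5.2] T [0.07 1.71 0.01] w 0.0088 q [ 1.    0.73 -0.71  1.5   0.51  1.1   0.23]
```

Gripped. I lift out along the slot, then work out the pouring geometry.

{"name": "carry_out", "arguments": {
  "steps": [
    {"translation":[-0.005,0,0.008],"roll":0,"hand":0.0},
    {"translation":[-0.012,0,0.02],"roll":0,"hand":0.0},
    {"translation":[-0.022,0,0.038],"roll":0,"hand":0.0},
    {"translation":[-0.03,0,0.06],"roll":0,"hand":0.0},
    {"translation":[-0.03,0,0.1],"roll":0,"hand":0.0},
    {"translation":[-0.03,0,0.14],"roll":0,"hand":0.0},
    {"translation":[-0.02,0,0.18],"roll":0,"hand":0.0},
    {"translation":[0.0,0,0.22],"roll":0,"hand":0.0},
    {"translation":[0.02,0,0.25],"roll":0,"hand":0.0},
    {"translation":[0.02,0,0.25],"roll":0,"hand":0.0},
    {"translation":[0.02,0,0.25],"roll":0,"hand":0.0}
  ]
}}

```text
t: 6.2
position: [0.5985, -0.3772, 0.4556]
tool_rot: [3.14, 0.086, 0.002]
force: [-0.0, 0.1, -4.0]
grip_width: 0.0091
```

```bash
python3 - <<'E'
from st import *
from fit import fit,board
s=st()
P={n:eyes.grab_frame(n) for n in("top","side","wrist")}
# held board: fit pose relative to TCP (x,y,z,yaw fixed to tool, lean free)
t=s["position"]; yaw=np.radians(3.05)
pm=[]
for n in P:
    u=proj(P[n],[t-[0,0,.1]])[0]
    for r in spotter.outline_of(P[n],"board_center"):
        ys,xs=np.nonzero(r["pixels"]); print(n,round(r["score"],2),xs.mean().round(),ys.mean().round(),len(xs),"exp",u.round())
        if n!="wrist" and np.hypot(xs.mean()-u[0],ys.mean()-u[1])<25: pm.append((P[n],r["pixels"])); break
m=lambda q:board([t[0]+q[0],t[1]+q[1],t[2]+q[2],yaw],lean=q[3])
if pm:
    r=fit(m,[0,0,-.107,0.],pm,[.01,.01,.01,.1]); print(r.x.round(4),r.fun/len(pm),len(pm))
# potato path along the board
def run(th,psi,zb_over=0):
    al=np.radians(26)+th; ps=np.radians(psi); c,sn=np.cos(al),np.sin(al)
    X=np.array([c,0,-sn]);Y=np.array([0,1,0]);Z=np.array([sn,0,c]);n=np.array([np.cos(ps),-np.sin(ps),0])
    ph=np.radians(np.arange(-180,180,.5))
    ring=123*(np.outer(np.cos(ph),X)+np.outer(np.sin(ph),Y)); D=(ring@n).max()+3
    beta=np.linspace(-np.pi*.75,0.5,150) # bead arc: angle from wall normal outward
    # profile (rho, height above mouth)
    wall=np.array([[r-11.3,-(120-r)+11.3] for r in np.linspace(50,121,120)])
    a=np.linspace(np.radians(135),np.radians(0),100); arc=np.c_[123+19*np.cos(a),19*np.sin(a)]
    prof=np.vstack([wall,arc]); out=[]
    for f in np.radians(np.arange(-40,61,10)):
        C=np.outer(prof[:,0]*np.cos(f),X)+np.outer(prof[:,0]*np.sin(f),Y)+np.outer(prof[:,1],Z)
        g=C@n-(D-16); i=np.nonzero((g[:-1]<0)&(g[1:]>=0))[0]
        # highest z reached before board contact (sill), to see whether it is on the near side of the rim
        if len(i): k=i[0]; out.append(f"{C[k,2]:.1f}{'*' if k>=120 and C[k,2]<C[120:k+1,2].max()-1 else ''}")
        else: out.append("free")
    return out
for th in(.45,.55,.65,.75):
    for psi in(10,15,20,25): print(th,psi,run(th,psi))
E
```

```text
t 6.2 pos [ 0.5985 -0.3772  0.4556] yaw 3.14 down [ 0.001 -0.    -1.   ] F [-0.   0.1 -4. ] T [-0.06 -0.07 -0.01] w 0.0091 q [ 0.97  0.59 -0.79  1.14  0.41  1.55  0.32]
top 0.78 358.0 267.0 1865 exp [413. 175.]
top 0.68 145.0 152.0 622 exp [413. 175.]
top 0.58 390.0 176.0 608 exp [413. 175.]
side 0.96 314.0 216.0 929 exp [312. 205.]
wrist 0.8 128.0 114.0 7631 exp [277. 236.]
wrist 0.78 109.0 246.0 2824 exp [277. 236.]
[ 0.0013  0.0096 -0.1152 -0.0027] 0.3900716532341248 2
0.45 10 ['-58.5', '-66.5', '-72.2', '-75.7', '-77.2', '-76.4', '-73.2', '-68.0*', 'free', 'free', 'free']
0.45 15 ['-58.5', '-66.4', '-72.2', '-75.9', '-77.6', '-77.0', '-73.9*', 'free', 'free', 'free', 'free']
0.45 20 ['-58.6', '-66.4', '-72.3', '-76.3', '-78.2', '-77.3', 'free', 'free', 'free', 'free', 'free']
0.45 25 ['-58.6', '-66.5', '-72.6', '-76.7', '-78.2', '-84.9*', 'free', 'free', 'free', 'free', 'free']
0.55 10 ['-63.3', '-71.5', '-77.3', '-81.2', '-83.0', '-82.6', '-79.7', '-73.9*', 'free', 'free', 'free']
0.55 15 ['-63.2', '-71.3', '-77.6', '-81.7', '-83.9', '-83.8', '-80.8*', 'free', 'free', 'free', 'f
[... 350 characters left out ...]
.9', '-86.6', '-89.2', '-89.6', '-87.0*', 'free', 'free', 'free', 'free']
0.65 20 ['-66.7', '-75.6', '-82.8', '-88.1', '-91.4', '-91.9*', 'free', 'free', 'free', 'free', 'free']
0.65 25 ['-67.0', '-76.2', '-84.0', '-89.9', '-93.5*', 'free', 'free', 'free', 'free', 'free', 'free']
0.75 10 ['-69.1', '-77.6', '-84.1', '-88.7', '-91.1', '-91.4', '-89.0', '-84.3', '-77.3*', 'free', 'free']
0.75 15 ['-69.1', '-78.1', '-85.3', '-90.4', '-93.9', '-94.8', '-92.4*', 'free', 'free', 'free', 'free']
0.75 20 ['-69.3', '-78.9', '-86.9', '-92.7', '-97.0', '-99.0*', 'free', 'free', 'free', 'free', 'free']
0.75 25 ['-70.0', '-80.2', '-88.7', '-95.8', '-101.6*', 'free', 'free', 'free', 'free', 'free', 'free']
```

```bash
cat > plan.py <<'E'
from st import *
PIV=np.array([.5155,-.003]); SY=-4.0
def pose(th,psi,tau=.015,over=0,back=0):
    al=np.radians(26)+th; c,sn=np.cos(al),np.sin(al); a=np.radians(SY-psi); ps=np.radians(psi)
    ph=np.radians(np.arange(-180,180,.5)); v=np.cos(ps)*c*np.cos(ph)-np.sin(ps)*np.sin(ph); k=v.argmax()
    D=.123*v[k]+.02*sn*np.cos(ps)+.003
    lip=.222+.02*c-.123*sn; zc=.222+.02*c-.123*sn*np.cos(ph[k])
    n=np.array([np.cos(a),np.sin(a)]); t=np.array([-n[1],n[0]])
    xy=PIV+(D+.0045+back)*n+tau*t
    return np.array([*xy,lip+over+.1825]),dict(D=D,lip=lip,zc=zc,phic=np.degrees(ph[k]))
E
python3 - <<'E'
from plan import *
from fit import fit,board
s=st(); t=s["position"]
p=eyes.grab_frame("side"); r=spotter.outline_of(p,"board_center")[0]; print(r["box"])
m=lambda q:board([t[0]+.0,t[1]+q[0],t[2]+q[1],np.radians(3.1)],lean=q[2])
r=fit(m,[0,-.107,0.],[(p,r["pixels"])],[.01,.01,.1]); print("held y,z,lean",r.x.round(4),r.fun)
print("approach",pose(0,17,back=.025)[0].round(4))
for th,ov in((0,-.008),(.1,-.008),(.2,-.006),(.3,-.004),(.4,-.002),(.5,0),(.6,.002),(.7,.004),(.8,.006)):
    q,i=pose(th,17,over=ov); print(th,q.round(4),{k:v.round(3) for k,v in i.items()})
E
```

```text
t 6.5 pos [ 0.5972 -0.3785  0.4539] yaw 3.01 down [-0.002  0.001 -1.   ] F [-0.1 -0.7 -3. ] T [-0.05 -0.06  0.03] w 0.0089 q [ 0.97  0.59 -0.79  1.15  0.41  1.55  0.32]
[198.9, 272.0, 256.4, 320.8]
held y,z,lean [ 0.    -0.107  0.   ] 1.0
approach [ 0.6633 -0.0437  0.3686]
0 [ 0.64   -0.0347  0.3606] {'D': np.float64(0.123), 'lip': np.float64(0.186), 'zc': np.float64(0.189), 'phic': np.float64(-19.0)}
0.1 [ 0.6365 -0.0334  0.3488] {'D': np.float64(0.119), 'lip': np.float64(0.174), 'zc': np.float64(0.178), 'phic': np.float64(-20.0)}
0.2 [ 0.6321 -0.0317  0.3396] {'D': np.float64(0.115), 'lip': np.float64(0.163), 'zc': np.float64(0.168), 'phic': np.float64(-21.0)}
0.3 [ 0.6269 -0.0297  0.3309] {'D': np.float64(0.109), 'lip': np.float64(0.152), 'zc': np.float64(0.159), 'phic': np.float64(-22.5)}
0.4 [ 0.6209 -0.0274  0.3229] {'D': np.float64(0.103), 'lip': np.float64(0.142), 'zc': np.float64(0.151), 'phic': np.float64(-25.0)}
0.5 [ 0.6143 -0.0249  0.3158] {'D': np.float64(0.096), 'lip': np.float64(0.133), 'zc': np.float64(0.145), 'phic': np.float64(-28.0)}
0.6 [ 0.6072 -0.0221  0.3095] {'D': np.float64(0.088), 'lip': np.float64(0.125), 'zc': np.float64(0.141), 'phic': np.float64(-31.5)}
0.7 [ 0.5999 -0.0193  0.3041] {'D': np.float64(0.08), 'lip': np.float64(0.118), 'zc': np.float64(0.14), 'phic': np.float64(-37.0)}
0.8 [ 0.5928 -0.0166  0.2999] {'D': np.float64(0.073), 'lip': np.float64(0.111), 'zc': np.float64(0.145), 'phic': np.float64(-44.5)}
```

{"name": "carry_out", "arguments": {
  "steps": [
    {"translation":[0.015,0.03,0.0],"roll":-2,"hand":0.0},
    {"translation":[0.03,0.07,0.0],"roll":-5,"hand":0.0},
    {"translation":[0.045,0.11,0.0],"roll":-8,"hand":0.0},
    {"translation":[0.06,0.15,0.0],"roll":-11,"hand":0.0},
    {"translation":[0.07,0.19,0.0],"roll":-14,"hand":0.0},
    {"translation":[0.077,0.23,0.0],"roll":-17,"hand":0.0},
    {"translation":[0.077,0.27,0.0],"roll":-20,"hand":0.0},
    {"translation":[0.077,0.3,0.0],"roll":-22,"hand":0.0},
    {"translation":[0.077,0.32,0.0],"roll":-24,"hand":0.0},
    {"translation":[0.077,0.33,0.0],"roll":-24,"hand":0.0},
    {"translation":[0.077,0.33,-0.02],"roll":-24,"hand":0.0},
    {"translation":[0.077,0.33,-0.045],"roll":-24,"hand":0.0},
    {"translation":[0.077,0.33,-0.07],"roll":-24,"hand":0.0},
    {"translation":[0.077,0.33,-0.085],"roll":-24,"hand":0.0},
    {"translation":[0.077,0.33,-0.09],"roll":-24,"hand":0.0},
    {"translation":[0.077,0.33,-0.09],"roll":-24,"hand":0.0},
    {"translation":[0.077,0.33,-0.09],"roll":-24,"hand":0.0}
  ]
}}

```text
t: 8.3
position: [0.6758, -0.0481, 0.3665]
tool_rot: [-3.089, 0.571, -0.003]
force: [0.1, -0.2, -3.4]
grip_width: 0.0087
```

```bash
cat > look.py <<'E'
from plan import *
def look(name,tops=(100,270,170,340),sides=(110,260,220,420)):
    s=st(); P={n:eyes.grab_frame(n) for n in("top","side")}
    a=P["top"]["frame"][tops[0]:tops[1],tops[2]:tops[3]]; b=P["side"]["frame"][sides[0]:sides[1],sides[2]:sides[3]]
    f=[cv2.resize(x,(400,int(400*x.shape[0]/x.shape[1])),interpolation=cv2.INTER_CUBIC) for x in(a,b)]
    H=max(x.shape[0] for x in f); f=[cv2.copyMakeBorder(x,0,H-x.shape[0],0,0,cv2.BORDER_CONSTANT) for x in f]
    cv2.imwrite(f"pics/{name}.png",np.clip(np.hstack(f).astype(float)*1.7,0,255).astype(np.uint8)); return s,P
E
python3 - <<'E'
from look import *
look("v3")
E
```

```text
t 8.3 pos [ 0.6758 -0.0481  0.3665] yaw -20.96 down [ 0.002  0.    -1.   ] F [ 0.1 -0.2 -3.4] T [ 0.03 -0.08 -0.04] w 0.0087 q [ 0.51  0.56 -0.75  1.38  0.38  1.34 -0.6 ]
```

View pics/v3.png

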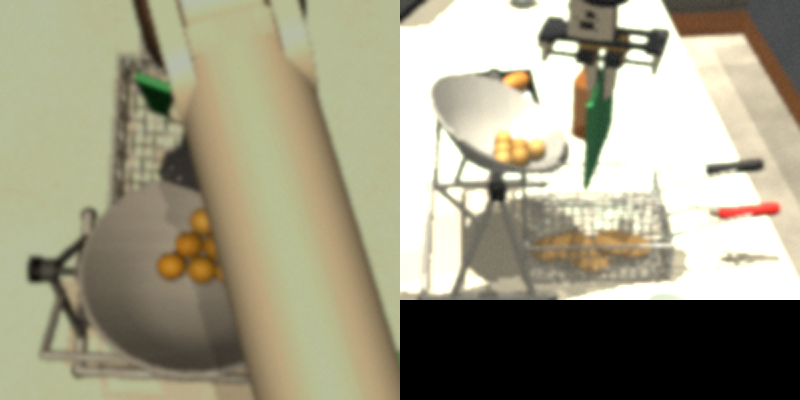

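View: board (600,130 in the side crop) hangs vertical just ahead of the lip, with its +y end showing at (150,95) over the black basket. Bowl is at rest with six potatoes. Now I press back and down along the lip's arc to about 0.4.

{"name": "carry_out", "arguments": {
  "steps": [
    {"translation":[-0.012,0.005,-0.001],"roll":0,"hand":0.0},
    {"translation":[-0.024,0.009,-0.003],"roll":0,"hand":0.0},
    {"translation":[-0.032,0.012,-0.004],"roll":0,"hand":0.0},
    {"translation":[-0.035,0.0133,-0.006],"roll":0,"hand":0.0},
    {"translation":[-0.037,0.014,-0.011],"roll":0,"hand":0.0},
    {"translation":[-0.0385,0.0146,-0.016],"roll":0,"hand":0.0},
    {"translation":[-0.041,0.0155,-0.021],"roll":0,"hand":0.0},
    {"translation":[-0.043,0.0163,-0.0255],"roll":0,"hand":0.0},
    {"translation":[-0.046,0.0175,-0.03],"roll":0,"hand":0.0},
    {"translation":[-0.048,0.0183,-0.034],"roll":0,"hand":0.0},
    {"translation":[-0.051,0.0195,-0.038],"roll":0,"hand":0.0},
    {"translation":[-0.054,0.0206,-0.042],"roll":0,"hand":0.0},
    {"translation":[-0.054,0.0206,-0.042],"roll":0,"hand":0.0}
  ]
}}

```text
t: 9.7
position: [0.6227, -0.0303, 0.3227]
tool_rot: [3.086, -0.574, 0.007]
force: [7.4, -5.4, -5.5]
grip_width: 0.0091
```

```bash
python3 - <<'E'
from look import *
from fit import *
s,P=look("v4")
p=P["side"]
b=[r for r in spotter.outline_of(p,"bowl")][:2]
for r in b: print(r["score"],r["box"])
def rot(th): 
    return bowl([*PIV,np.radians(SY)],al=np.radians(26)+th)
m=big(b[0]["pixels"])
for th in np.arange(0,.9,.05):
    h=hullmask(p,rot(th)); print(round(th,2),round((h&m).sum()/(h|m).sum(),3),end="; ")
print()
for n in P:
    print(n,[(round(r["score"],2),np.round(r["box"]).tolist()) for r in spotter.outline_of(P[n],"potato1")])
E
```

```text
t 9.7 pos [ 0.6227 -0.0303  0.3227] yaw -21.05 down [ 0.004 -0.003 -1.   ] F [ 7.4 -5.4 -5.5] T [-1.66 -2.48  0.18] w 0.0091 q [ 0.55  0.5  -0.76  1.58  0.36  1.21 -0.65]Traceback (most recent call last):
  File "<stdin>", line 9, in <module>
IndexError: list index out of range
```

View pics/v4.png

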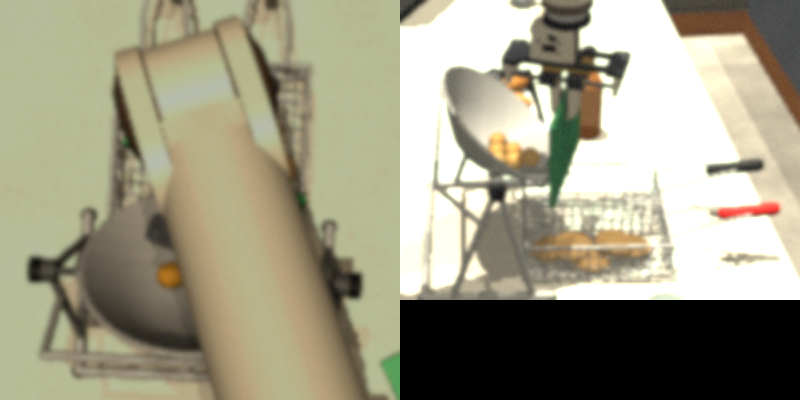

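```bash
python3 - <<'E'
from look import *
from fit import *
p=eyes.grab_frame("side")
for th in np.arange(0,.9,.1):
    u=proj(p,bowl([*PIV,np.radians(SY)],al=np.radians(26)+th)[:60]); i=u[:,0].argmin(); j=u[:,1].argmin(); print(round(th,1),"left",u[i].round(1),"top",u[j].round(1))
for t in("bowl","mouth","lip"): print([(round(r["score"],2),np.round(r["box"]).tolist()) for r in spotter.outline_of(p,t)])
print([(round(r["score"],2),np.round(r["box"]).tolist()) for r in spotter.outline_of(p,"potato1")])
g=cv2.cvtColor(p["frame"],cv2.COLOR_BGR2GRAY); print(g[135:165:3,232:262:2])
E
```

```text
0.0 left [233.1 155.6] top [247.5 144.9]
0.1 left [235.4 152.8] top [246.4 143.2]
0.2 left [238.1 150.1] top [246.1 141.5]
0.3 left [241.1 147.7] top [248.4 139.8]
0.4 left [244.4 145.6] top [249.2 138.3]
0.5 left [248.  143.7] top [252.1 136.9]
0.6 left [251.7 142.2] top [255.2 135.7]
0.7 left [255.6 138.9] top [257.5 134.8]
0.8 left [259.6 138.1] top [261.  134.1]
[(0.92, [241.0, 142.0, 293.0, 200.0])]
[(0.8, [238.0, 140.0, 295.0, 201.0]), (0.17, [283.0, 210.0, 409.0, 249.0])]
[(0.85, [239.0, 142.0, 291.0, 202.0])]
[(0.59, [271.0, 187.0, 282.0, 196.0]), (0.56, [284.0, 182.0, 291.0, 192.0]), (0.36, [275.0, 180.0, 281.0, 185.0])]
[[212 213 212 212 211 212 212 212 212 212 211 212 212 214 214]
 [214 213 213 213 213 213 212 213 213 213 212 213 213 213 214]
 [214 213 214 214 214 214 211 206 203 203 207 211 213 214 214]
 [214 214 214 214 210 185 130  90  84  85  93 114 142 180 201]
 [214 214 213 212 189 123  71  67  70  74  80  84  88  94 101]
 [213 214 214 190 153 103  67  67  71  77  81  85  89  94  98]
 [213 213 213 186 154 109  69  66  71  78  83  88  92  95 100]
 [212 213 213 187 150 125  78  67  72  78  84  88  95  98 102]
 [213 214 213 187 162 148 110  71  72  80  87  92  97 102 107]
 [213 214 212 186 169 162 123  86  78  87  93  97 102 106 110]]
```

{"name": "carry_out", "arguments": {
  "steps": [
    {"translation":[0,0,-0.005],"roll":0,"hand":0.0},
    {"translation":[-0.001,0.0005,-0.01],"roll":0,"hand":0.0},
    {"translation":[-0.004,0.0015,-0.014],"roll":0,"hand":0.0},
    {"translation":[-0.007,0.0025,-0.017],"roll":0,"hand":0.0},
    {"translation":[-0.01,0.004,-0.02],"roll":0,"hand":0.0},
    {"translation":[-0.0138,0.0053,-0.0235],"roll":0,"hand":0.0},
    {"translation":[-0.0138,0.0053,-0.0235],"roll":0,"hand":0.0},
    {"translation":[-0.0138,0.0053,-0.0235],"roll":0,"hand":0.0}
  ]
}}

```text
t: 10.9
position: [0.6076, -0.0231, 0.2991]
tool_rot: [3.088, -0.571, 0.002]
force: [4.6, -4.5, -5.1]
grip_width: 0.0091
```

```bash
cat >> look.py <<'E'
from fit import bowl
def theta(p):
    g=cv2.cvtColor(p["frame"],cv2.COLOR_BGR2GRAY)[133:160,225:280]<140
    c=225+np.nonzero(g.sum(0)>=3)[0].min(); T=np.arange(0,1,.02)
    L=[proj(p,bowl([*PIV,np.radians(SY)],al=np.radians(26)+t)[:60])[:,0].min() for t in T]
    return c,np.interp(c,L,T).round(3)
def pots(p):
    # orange blobs from above: black-basket area / bowl
    return [(round(r["score"],2),np.round(r["box"]).astype(int).tolist()) for r in spotter.outline_of(p,"potato1") if r["score"]>.2]
E
python3 - <<'E'
from look import *
s,P=look("v5"); print(theta(P["side"])); print(pots(P["side"]),pots(P["top"]))
E
```

```text
t 10.9 pos [ 0.6076 -0.0231  0.2991] yaw -20.95 down [ 0.001 -0.001 -1.   ] F [ 4.6 -4.5 -5.1] T [-1.2  -1.51  0.28] w 0.0091 q [ 0.56  0.49 -0.76  1.65  0.37  1.15 -0.67]
(np.int64(242), np.float64(0.327))
[(0.5, [281, 186, 289, 188]), (0.37, [271, 179, 279, 184])] []
```

View pics/v5.png

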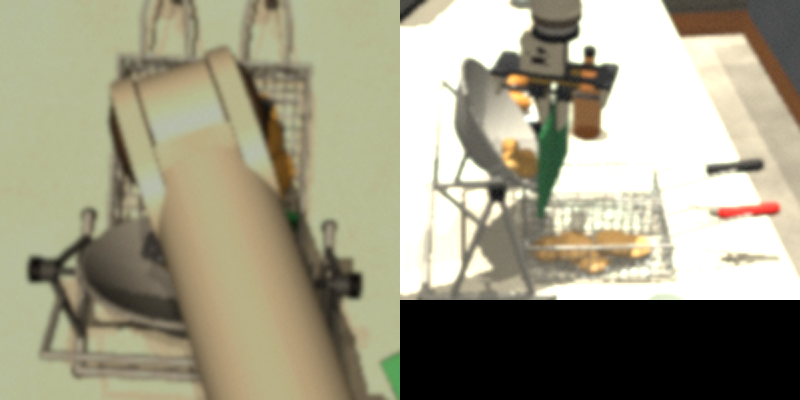

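{"name": "carry_out", "arguments": {
  "steps": [
    {"translation":[-0.002,0.001,-0.003],"roll":0,"hand":0.0},
    {"translation":[-0.004,0.0015,-0.006],"roll":0,"hand":0.0},
    {"translation":[-0.006,0.002,-0.0075],"roll":0,"hand":0.0},
    {"translation":[-0.0073,0.0028,-0.008],"roll":0,"hand":0.0},
    {"translation":[-0.0073,0.0028,-0.008],"roll":0,"hand":0.0},
    {"translation":[-0.0073,0.0028,-0.008],"roll":0,"hand":0.0},
    {"translation":[-0.0073,0.0028,-0.008],"roll":0,"hand":0.0}
  ]
}}

```text
t: 11.8
position: [0.6002, -0.0194, 0.2916]
tool_rot: [3.089, -0.571, 0.001]
force: [4.1, -2.8, -5.0]
grip_width: 0.0084
```

```bash
python3 - <<'E'
from look import *
s=st(); p=eyes.grab_frame("side"); w=eyes.grab_frame("wrist"); print(pots(w),[(round(r["score"],2),np.round(r["box"])) for r in spotter.outline_of(p,"bowl")])
a=cv2.resize(w["frame"],(440,330)); b=cv2.resize(p["frame"][120:240,220:350],(357,330),interpolation=cv2.INTER_CUBIC)
cv2.imwrite("pics/v6.png",np.clip(np.hstack([a,b]).astype(float)*1.6,0,255).astype(np.uint8))
E
```

```text
t 11.8 pos [ 0.6002 -0.0194  0.2916] yaw -20.94 down [ 0. -0. -1.] F [ 4.1 -2.8 -5. ] T [-1.   -1.35  0.2 ] w 0.0084 q [ 0.56  0.49 -0.77  1.67  0.37  1.13 -0.67]
[(0.89, [202, 218, 240, 237]), (0.84, [152, 209, 196, 235]), (0.73, [183, 176, 226, 220]), (0.71, [130, 166, 184, 221]), (0.59, [228, 186, 262, 227])] [(0.88, array([247., 138., 284., 204.]))]
```

View pics/v6.png

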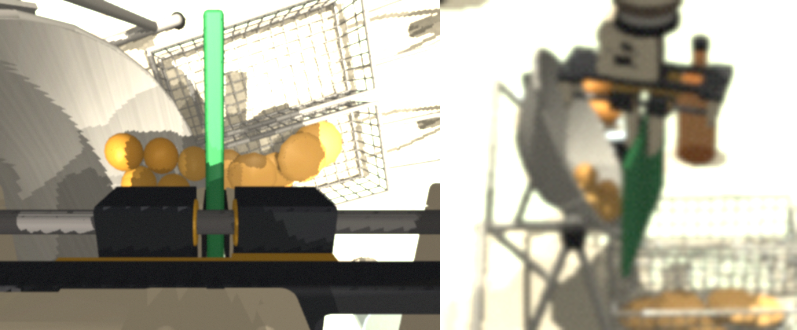

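```bash
cat >> look.py <<'E'
def clear(th,pos,yaw,half=(.095,.0375)):
    r=bowl([*PIV,np.radians(SY)],al=np.radians(26)+th)[:60]
    r=np.vstack([r+f*(np.roll(r,-1,0)-r) for f in(0,.33,.66)])
    a=np.radians(yaw); d=r-pos; u=np.abs(d[:,0]*np.cos(a)+d[:,1]*np.sin(a))-half[0]; v=np.abs(-d[:,0]*np.sin(a)+d[:,1]*np.cos(a))-half[1]
    w=-d[:,2]; return np.maximum(np.maximum(u,v),w).min()
E
python3 - <<'E'
from look import *
w=eyes.grab_frame("wrist"); s=sensors.get_state()
pts=np.array([[100,48],[150,88],[183,125]])*560/440
for th in np.arange(.3,.85,.05):
    u=proj(w,bowl([*PIV,np.radians(SY)],al=np.radians(26)+th)[:60]); u=np.vstack([u+f*(np.roll(u,-1,0)-u) for f in np.arange(0,1,.1)])
    print(round(th,2),[np.linalg.norm(u-q,axis=1).min().round(1) for q in pts],"clear mm",(1000*clear(th,s["position"],-20.95)).round(1))
for th in(.6,.7,.75,.8):
    for psi in(13,17,21):
        q=pose(th,psi,over=0.004)[0]; print(th,psi,q.round(4),(1000*clear(th,q,SY-psi)).round(1))
E
```

```text
0.3 [np.float64(28.9), np.float64(41.7), np.float64(41.9)] clear mm 45.4
0.35 [np.float64(27.0), np.float64(38.3), np.float64(37.4)] clear mm 40.8
0.4 [np.float64(24.9), np.float64(34.6), np.float64(32.6)] clear mm 38.1
0.45 [np.float64(22.8), np.float64(30.7), np.float64(27.7)] clear mm 34.0
0.5 [np.float64(20.6), np.float64(26.6), np.float64(22.6)] clear mm 30.0
0.55 [np.float64(18.3), np.float64(22.4), np.float64(17.4)] clear mm 26.6
0.6 [np.float64(15.8), np.float64(18.1), np.float64(11.9)] clear mm 21.6
0.65 [np.float64(13.3), np.float64(13.5), np.float64(6.4)] clear mm 17.3
0.7 [np.float64(10.7), np.float64(8.9), np.float64(0.9)] clear mm 13.2
0.75 [np.float64(7.9), np.float64(4.0), np.float64(5.1)] clear mm 8.2
0.8 [np.float64(5.0), np.float64(0.9), np.float64(11.0)] clear mm 3.1
0.6 13 [ 0.6058 -0.0149  0.3115] 27.3
0.6 17 [ 0.6072 -0.0221  0.3115] 26.7
0.6 21 [ 0.6085 -0.0298  0.3115] 27.4
0.7 13 [ 0.5975 -0.0124  0.3041] 11.6
0.7 17 [ 0.5999 -0.0193  0.3041] 12.9
0.7 21 [ 0.6022 -0.0269  0.3041] 14.5
0.75 13 [ 0.5934 -0.0111  0.3009] 2.9
0.75 17 [ 0.5963 -0.018   0.3009] 4.8
0.75 21 [ 0.5991 -0.0254  0.3009] 7.3
0.8 13 [ 0.5892 -0.0099  0.2979] -5.4
0.8 17 [ 0.5928 -0.0166  0.2979] -2.0
0.8 21 [ 0.5962 -0.0241  0.2979] 0.1
```

Wrist view: the potatoes form a cluster behind the board at about (125–195, 150–185), held at the lip with a gap at the top (+y). The rim fit gives θ≈0.7 and 13 mm of gripper clearance. I widen the slant to 22° and rock.

{"name": "carry_out", "arguments": {
  "steps": [
    {"translation":[0.006,-0.006,0.002],"roll":-2,"hand":0.0},
    {"translation":[0.013,-0.012,0.004],"roll":-4,"hand":0.0},
    {"translation":[0.015,-0.0135,0.004],"roll":-5,"hand":0.0},
    {"translation":[0.011,-0.0125,0.002],"roll":-5,"hand":0.0},
    {"translation":[0.007,-0.011,0.001],"roll":-5,"hand":0.0},
    {"translation":[0.003,-0.0095,0.0],"roll":-5,"hand":0.0},
    {"translation":[0.003,-0.0095,0.0],"roll":-5,"hand":0.0},
    {"translation":[0.003,-0.0095,0.0],"roll":-5,"hand":0.0},
    {"translation":[0.003,-0.0095,0.0],"roll":-5,"hand":0.0},
    {"translation":[0.003,-0.0095,0.0],"roll":-5,"hand":0.0}
  ]
}}

```text
t: 13.05
position: [0.6041, -0.0305, 0.2916]
tool_rot: [3.06, -0.706, 0.005]
force: [5.7, -4.4, -6.4]
grip_width: 0.0091
```

```bash
cat >> look.py <<'E'
def wl(name):
    s=st(); w=eyes.grab_frame("wrist"); f=w["frame"].copy()
    r=pots(w); print(r)
    hsv=cv2.cvtColor(f,cv2.COLOR_BGR2HSV); m=cv2.inRange(hsv,(8,120,60),(28,255,255)); n,_,S,C=cv2.connectedComponentsWithStats(m)
    print([(S[i,:4].tolist(),int(S[i,4])) for i in range(1,n) if S[i,4]>120])
    cv2.imwrite(f"pics/{name}.png",np.clip(f.astype(float)*1.6,0,255).astype(np.uint8)); return w
E
python3 - <<'E'
from look import *
w=wl("v7")
E
```

```text
t 13.05 pos [ 0.6041 -0.0305  0.2916] yaw -25.99 down [ 0.003 -0.002 -1.   ] F [ 5.7 -4.4 -6.4] T [-1.14 -1.81  0.3 ] w 0.0091 q [ 0.56  0.49 -0.74  1.66  0.36  1.13 -0.74]
[(0.97, [202, 206, 244, 235]), (0.89, [131, 154, 182, 210]), (0.87, [152, 199, 199, 236]), (0.72, [180, 159, 224, 206]), (0.6, [229, 170, 259, 213])]
[([284, 133, 145, 107], 8515), ([129, 159, 131, 79], 7260), ([245, 254, 8, 59], 316), ([296, 254, 8, 58], 273), ([73, 323, 356, 9], 1702)]
```

View pics/v7.png

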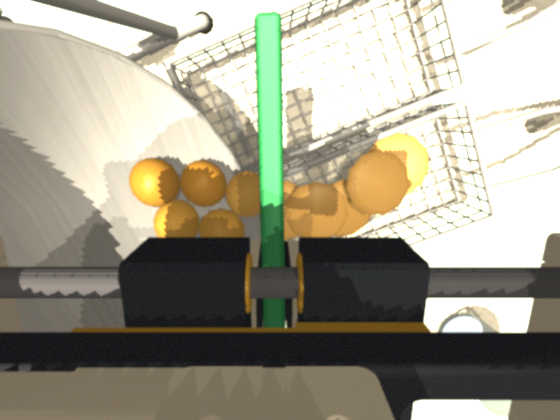

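```bash
cat > wr.py <<'E'
from look import *
from fit import Rz
from scipy.optimize import least_squares
def rim(th,sy,px,py,r=.126):
    t=np.radians(np.arange(-60,150,.5)); al=np.radians(26)+th; c,s=np.cos(al),np.sin(al)
    P=np.outer(r*np.cos(t),[c,0,-s])+np.outer(r*np.sin(t),[0,1,0])+.02*np.array([s,0,c])
    return (Rz(np.radians(sy))@P.T).T+[px,py,.222],np.degrees(t)
def bowledge(w):
    o=[r for r in spotter.outline_of(w,"bowl") if r["score"]>.4 and r["pixels"].sum()>3000]
    m=np.any([r["pixels"] for r in o],0) if o else np.zeros((420,560),bool)
    E=[]
    for v in range(30,160,6):
        c=np.nonzero(m[v,:300])[0]
        if len(c): E.append((c.max()+.5,v))
    return np.array(E)
E
python3 - <<'E'
from wr import *
w=eyes.grab_frame("wrist"); E=bowledge(w); print(E.tolist())
E=np.array([e for e in E if e[0]<245])
def res(q,sy,py):
    u=proj(w,rim(q[0],sy,PIV[0],py)[0]); return [np.linalg.norm(u-e,axis=1).min() for e in E]
s=sensors.get_state()
for sy in(-2,-4,-6):
  for py in(-.008,-.003,.002):
    T=np.arange(.4,.96,.02); c=[np.mean(res([t],sy,py)) for t in T]; print(sy,py,"theta",T[np.argmin(c)].round(2),round(min(c),2))
p,_=rim(.7,-4,*PIV); ph=_; a=np.radians(-26); n=np.array([np.cos(a),np.sin(a),0])
face=(s["position"]@n)-.0045
for f in(-40,-30,-20,-10,0,10,20,30,40):
    i=np.argmin(abs(ph-f)); print(f,"gap mm",(1000*(face-p[i]@n)).round(1),proj(w,[p[i]])[0].round())
E
```

```text
[[64.5, 30.0], [79.5, 36.0], [96.5, 42.0], [110.5, 48.0], [124.5, 54.0], [133.5, 60.0], [142.5, 66.0], [151.5, 72.0], [160.5, 78.0], [170.5, 84.0], [177.5, 90.0], [184.5, 96.0], [190.5, 102.0], [196.5, 108.0], [204.5, 114.0], [208.5, 120.0], [213.5, 126.0], [217.5, 132.0], [222.5, 138.0], [226.5, 144.0], [231.5, 150.0], [234.5, 156.0]]
-2 -0.008 theta 0.54 3.39
-2 -0.003 theta 0.58 1.41
-2 0.002 theta 0.6 1.51
-4 -0.008 theta 0.56 2.37
-4 -0.003 theta 0.6 0.89
-4 0.002 theta 0.62 2.54
-6 -0.008 theta 0.58 1.44
-6 -0.003 theta 0.62 1.64
-6 0.002 theta 0.64 3.73
-40 gap mm 3.7 [263. 296.]
-30 gap mm 5.7 [261. 268.]
-20 gap mm 9.6 [256. 242.]
-10 gap mm 15.5 [249. 216.]
0 gap mm 22.9 [239. 192.]
10 gap mm 31.8 [227. 168.]
20 gap mm 41.9 [212. 144.]
30 gap mm 52.9 [194. 121.]
40 gap mm 64.3 [173.  99.]
```

The rim fit puts the bowl at 0.60, so the board has flexed back a little. I make a bigger rock: let the potatoes roll back, then swing forward slightly deeper.

{"name": "carry_out", "arguments": {
  "steps": [
    {"translation":[0.01,-0.005,0.01],"roll":0,"hand":0.0},
    {"translation":[0.018,-0.009,0.02],"roll":0,"hand":0.0},
    {"translation":[0.026,-0.0127,0.031],"roll":0,"hand":0.0},
    {"translation":[0.031,-0.015,0.042],"roll":0,"hand":0.0},
    {"translation":[0.035,-0.017,0.052],"roll":0,"hand":0.0},
    {"translation":[0.035,-0.017,0.052],"roll":0,"hand":0.0},
    {"translation":[0.035,-0.017,0.052],"roll":0,"hand":0.0},
    {"translation":[0.031,-0.015,0.042],"roll":0,"hand":0.0},
    {"translation":[0.026,-0.0127,0.03],"roll":0,"hand":0.0},
    {"translation":[0.018,-0.009,0.018],"roll":0,"hand":0.0},
    {"translation":[0.01,-0.005,0.008],"roll":0,"hand":0.0},
    {"translation":[0.002,-0.001,0.0],"roll":0,"hand":0.0},
    {"translation":[-0.003,0.0015,-0.003],"roll":0,"hand":0.0},
    {"translation":[-0.006,0.003,-0.003],"roll":0,"hand":0.0},
    {"translation":[-0.006,0.003,-0.003],"roll":0,"hand":0.0},
    {"translation":[-0.006,0.003,-0.003],"roll":0,"hand":0.0},
    {"translation":[-0.006,0.003,-0.003],"roll":0,"hand":0.0}
  ]
}}

```text
t: 14.95
position: [0.5972, -0.0278, 0.2875]
tool_rot: [3.059, -0.705, 0.003]
force: [4.4, -3.9, -5.2]
grip_width: 0.009
```

```bash
cat >> wr.py <<'E'
def report(w=None,save=None):
    s=st(); w=w or eyes.grab_frame("wrist"); E=bowledge(w)
    if len(E): 
        E=np.array([e for e in E if e[0]<proj(w,[s["position"]-[0,0,.1]])[0][0]-15])
        T=np.arange(.0,.98,.02); c=[np.mean([np.linalg.norm(proj(w,rim(t,SY,*PIV)[0])-e,axis=1).min() for e in E]) for t in T]
        th=T[np.argmin(c)]; M=R.from_rotvec(s["tool_rot"]).as_matrix(); print("theta",th.round(2),"err",round(min(c),2),"clear",(1e3*clear(th,s["position"],np.degrees(np.arctan2(M[1,0],M[0,0])))).round(1))
    print("pots",pots(w))
    hsv=cv2.cvtColor(w["frame"],cv2.COLOR_BGR2HSV); m=cv2.inRange(hsv,(8,120,60),(28,255,255)); n,_,S,C=cv2.connectedComponentsWithStats(m)
    print("orange",[(S[i,:4].tolist(),int(S[i,4])) for i in range(1,n) if S[i,4]>120])
    if save: cv2.imwrite(f"pics/{save}.png",w["frame"])
    return w
E
python3 - <<'E'
from wr import *
report(save="a1")
E
```

```text
t 14.95 pos [ 0.5972 -0.0278  0.2875] yaw -25.97 down [ 0.001 -0.002 -1.   ] F [ 4.4 -3.9 -5.2] T [-1.15 -1.48  0.42] w 0.009 q [ 0.56  0.48 -0.74  1.69  0.36  1.12 -0.74]
theta 0.68 err 0.8 clear 11.9
pots [(0.97, [136, 177, 184, 228]), (0.68, [176, 193, 228, 237]), (0.61, [226, 153, 257, 196]), (0.6, [179, 146, 224, 194]), (0.22, [279, 96, 559, 250])]
orange [([281, 133, 157, 107], 9226), ([135, 149, 124, 92], 7232), ([244, 253, 8, 60], 336), ([297, 254, 7, 59], 283), ([73, 322, 356, 10], 1717)]
```

```bash
cat >> wr.py <<'E'
def potpos(w,th,uvs,yaw=-26):
    """ray ∩ potato-centre surface (wall offset / bead) of the bowl at th; report mouth-frame r, phi, h and gap to board face"""
    s=sensors.get_state(); a=np.radians(yaw); n=np.array([np.cos(a),np.sin(a),0]); face=s["position"]@n-.0045
    al=np.radians(26)+th; X=np.array([np.cos(al),0,-np.sin(al)]);Z=np.array([np.sin(al),0,np.cos(al)])
    Rm=Rz(np.radians(SY)); B=np.array([Rm@X,Rm@[0,1,0],Rm@Z]); O=np.array([*PIV,.222])+.02*B[2]
    for uv in uvs:
        o,d=ray(w,[uv]); d=d[0]/np.linalg.norm(d[0]); L=np.arange(.1,.5,.0005); P=o+np.outer(L,d); m=(P-O)@B.T; r=np.hypot(m[:,0],m[:,1])
        # distance to steel: wall line and bead
        dw=np.where(r<.123,((.120-r)+m[:,2])*.7071,9); db=np.hypot(r-.123,m[:,2])-.003; df=m[:,2]+.066
        k=np.argmax(np.minimum(np.minimum(dw,db),df)<.016); p=P[k]
        print(uv,"world",p.round(3),"mouth r",(1e3*r[k]).round(),"phi",np.degrees(np.arctan2(m[k,1],m[k,0])).round(1),"h",(1e3*m[k,2]).round(),"toboard",(1e3*(face-p@n)).round(1))
E
python3 - <<'E'
from wr import *
w=eyes.grab_frame("wrist")
c=[(np.array(b[:2])+b[2:])/2 for _,b in pots(w) if b[0]<260 and b[2]<300]
potpos(w,.68,c)
E
```

```text
[200. 171.] world [0.567 0.025 0.15 ] mouth r 92.0 phi 20.1 h -6.0 toboard 45.7
[162. 198.] world [0.538 0.021 0.159] mouth r 70.0 phi 20.9 h -28.0 toboard 70.2
[244.5 216. ] world [ 0.578 -0.019  0.141] mouth r 101.0 phi -6.6 h 3.0 toboard 16.6
[241.5 173.5] world [0.59  0.01  0.139] mouth r 108.0 phi 9.6 h 11.0 toboard 18.3
[203. 216.] world [ 0.553 -0.004  0.15 ] mouth r 81.0 phi 1.1 h -16.0 toboard 45.4
```

View pics/a1.png

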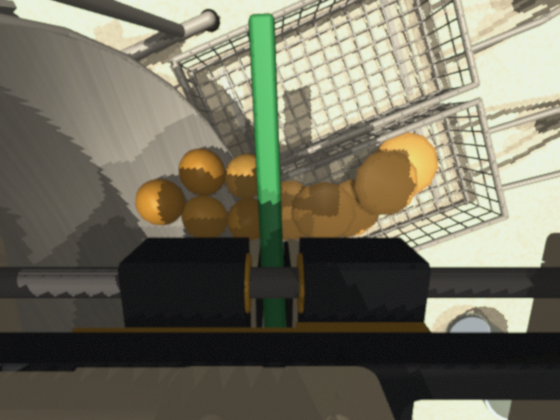

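Six potatoes are still in the bowl. The leading one is at (241,174), φ≈10°, just short of the sill over the black basket. I check clearance for a little more slant and depth.

```bash
python3 - <<'E'
from wr import *
q=np.array([.5968,-.0259,.2885])
for psi,dx,th in((22,0,.68),(24,0,.71),(25,0,.72),(26,0,.73),(25,.004,.75),(25,.004,.77),(27,.003,.77)):
    a=np.radians(-4-psi); n=np.array([np.cos(a),np.sin(a),0]); t=np.array([-n[1],n[0],0])
    for tau in(0,.015): print(psi,dx,th,tau,(1e3*clear(th,q-dx*n+tau*t,-4-psi)).round(1))
E
```

```text
22 0 0.68 0 12.6
22 0 0.68 0.015 16.3
24 0 0.71 0 9.6
24 0 0.71 0.015 14.4
25 0 0.72 0 8.6
25 0 0.72 0.015 13.7
26 0 0.73 0 7.9
26 0 0.73 0.015 12.9
25 0.004 0.75 0 3.1
25 0.004 0.75 0.015 8.2
25 0.004 0.77 0 2.0
25 0.004 0.77 0.015 5.9
27 0.003 0.77 0 1.8
27 0.003 0.77 0.015 7.9
```

{"name": "carry_out", "arguments": {
  "steps": [
    {"translation":[0.002,0.003,0.0],"roll":-1,"hand":0.0},
    {"translation":[0.003,0.006,0.0],"roll":-2,"hand":0.0},
    {"translation":[0.005,0.01,0.0],"roll":-3,"hand":0.0},
    {"translation":[0.007,0.013,0.0],"roll":-3,"hand":0.0},
    {"translation":[0.006,0.014,0.0],"roll":-3,"hand":0.0},
    {"translation":[0.005,0.0145,0.0],"roll":-3,"hand":0.0},
    {"translation":[0.005,0.0145,0.0],"roll":-3,"hand":0.0},
    {"translation":[0.005,0.0145,0.0],"roll":-3,"hand":0.0},
    {"translation":[0.005,0.0145,0.0],"roll":-3,"hand":0.0}
  ]
}}

```text
t: 16.1
position: [0.6022, -0.0133, 0.2874]
tool_rot: [3.04, -0.785, 0.003]
force: [5.2, -5.0, -4.7]
grip_width: 0.0098
```

```bash
python3 - <<'E'
from wr import *
w=report(save="a2")
c=[(np.array(b[:2])+b[2:])/2 for _,b in pots(w) if b[0]<260 and b[2]<300]
potpos(w,.72,c,-29)
E
```

```text
t 16.1 pos [ 0.6022 -0.0133  0.2874] yaw -28.95 down [ 0.001 -0.003 -1.   ] F [ 5.2 -5.  -4.7] T [-1.19 -1.46  0.47] w 0.0098 q [ 0.52  0.48 -0.73  1.67  0.36  1.12 -0.82]
theta 0.74 err 1.13 clear 10.1
pots [(0.96, [230, 188, 260, 233]), (0.96, [363, 0, 396, 32]), (0.82, [202, 154, 247, 199]), (0.79, [240, 143, 253, 169]), (0.73, [221, 69, 247, 106]), (0.4, [240, 231, 257, 239])]
orange [([360, 0, 33, 36], 921), ([222, 73, 26, 32], 683), ([281, 141, 158, 101], 8392), ([202, 146, 56, 95], 2782), ([244, 254, 8, 59], 320), ([297, 254, 8, 58], 275), ([74, 322, 356, 10], 1706)]
[245.  210.5] world [ 0.585 -0.001  0.135] mouth r 107.0 phi 3.6 h 10.0 toboard 16.7
[224.5 176.5] world [0.586 0.029 0.14 ] mouth r 108.0 phi 19.9 h 11.0 toboard 30.4
[246.5 156. ] world [ 0.588  0.026 -0.024] mouth r 256.0 phi 7.7 h -50.0 toboard 27.2
[234.   87.5] world [ 0.612  0.106 -0.067] mouth r 323.0 phi 21.0 h -50.0 toboard 44.7
[248.5 235. ] world [ 0.578 -0.019  0.137] mouth r 103.0 phi -6.3 h 6.0 toboard 14.2
```

Potatoes are now rolling out. I hold, then rock gently.

{"name": "carry_out", "arguments": {
  "steps": [
    {"translation":[0,0,0],"roll":0,"hand":0.0},
    {"translation":[0,0,0],"roll":0,"hand":0.0},
    {"translation":[0,0,0],"roll":0,"hand":0.0},
    {"translation":[0.005,-0.003,0.002],"roll":0,"hand":0.0},
    {"translation":[0.007,-0.004,0.003],"roll":0,"hand":0.0},
    {"translation":[0.003,-0.001,0.001],"roll":0,"hand":0.0},
    {"translation":[0,0,0],"roll":0,"hand":0.0},
    {"translation":[0,0,0],"roll":0,"hand":0.0},
    {"translation":[0,0,0],"roll":0,"hand":0.0},
    {"translation":[0,0,0],"roll":0,"hand":0.0}
  ]
}}

```text
t: 17.3
position: [0.6027, -0.0127, 0.2884]
tool_rot: [3.041, -0.785, 0.003]
force: [4.3, -4.9, -4.5]
grip_width: 0.0098
```

```bash
cat >> wr.py <<'E'
def floorpos(w,uvs,z=.025):
    for uv in uvs:
        p=onz(w,uv,z)[0]; a=np.radians(SY); d=p[:2]-[.68,.046]; print(np.round(uv),"basket frame x,y mm",(1e3*np.array([d[0]*np.cos(a)+d[1]*np.sin(a),-d[0]*np.sin(a)+d[1]*np.cos(a)])).round())
E
python3 - <<'E'
from wr import *
w=report(save="a3")
c=[(np.array(b[:2])+b[2:])/2 for _,b in pots(w) if b[2]<450]
potpos(w,.74,c,-29); floorpos(w,c)
E
```

```text
t 17.3 pos [ 0.6027 -0.0127  0.2884] yaw -28.95 down [ 0.002 -0.002 -1.   ] F [ 4.3 -4.9 -4.5] T [-1.2  -1.53  0.58] w 0.0098 q [ 0.52  0.48 -0.73  1.67  0.36  1.12 -0.82]
theta 0.72 err 1.39 clear 12.5
pots [(0.89, [229, 154, 254, 182]), (0.81, [225, 65, 247, 104]), (0.7, [271, 45, 302, 80]), (0.63, [352, 62, 384, 95]), (0.57, [379, 0, 415, 26])]
orange [([379, 0, 36, 29], 867), ([307, 37, 32, 35], 863), ([271, 46, 32, 35], 873), ([348, 64, 33, 33], 771), ([225, 69, 21, 32], 546), ([281, 141, 157, 101], 8261), ([228, 155, 24, 29], 566), ([243, 254, 9, 59], 330), ([297, 254, 8, 58], 282), ([74, 323, 356, 9], 1684)]
[241.5 168. ] world [0.599 0.028 0.132] mouth r 120.0 phi 18.0 h 22.0 toboard 19.0
[236.   84.5] world [ 0.616  0.112 -0.092] mouth r 348.0 phi 20.6 h -50.0 toboard 44.8
[286.5  62.5] world [0.646 0.058 0.281] mouth r 70.0 phi 97.1 h 119.0 toboard -8.2
[368.   78.5] world [0.663 0.043 0.284] mouth r 56.0 phi 94.6 h 136.0 toboard -30.1
[397.  13.] world [0.674 0.053 0.288] mouth r 68.0 phi 94.0 h 148.0 toboard -35.0
[242. 168.] basket frame x,y mm [-95. -32.]
[236.  84.] basket frame x,y mm [-63.  45.]
[286.  62.] basket frame x,y mm [-9. 43.]
[368.  78.] basket frame x,y mm [59. -5.]
[397.  13.] basket frame x,y mm [105.  38.]
```

Six orange blobs are accounted for, with five clearly in the basket and one at (241,168), probably on its floor. I let the bowl swing back under the board, withdraw, then look.

{"name": "carry_out", "arguments": {
  "steps": [
    {"translation":[0.006,-0.003,0.006],"roll":0,"hand":0.0},
    {"translation":[0.012,-0.006,0.012],"roll":0,"hand":0.0},
    {"translation":[0.018,-0.01,0.02],"roll":0,"hand":0.0},
    {"translation":[0.022,-0.012,0.027],"roll":0,"hand":0.0},
    {"translation":[0.027,-0.015,0.036],"roll":0,"hand":0.0},
    {"translation":[0.031,-0.017,0.045],"roll":0,"hand":0.0},
    {"translation":[0.035,-0.019,0.053],"roll":0,"hand":0.0},
    {"translation":[0.039,-0.021,0.06],"roll":0,"hand":0.0},
    {"translation":[0.044,-0.024,0.065],"roll":0,"hand":0.0},
    {"translation":[0.06,-0.033,0.07],"roll":0,"hand":0.0},
    {"translation":[0.075,-0.04,0.08],"roll":0,"hand":0.0},
    {"translation":[0.075,-0.04,0.11],"roll":0,"hand":0.0},
    {"translation":[0.075,-0.04,0.145],"roll":0,"hand":0.0},
    {"translation":[0.075,-0.04,0.17],"roll":0,"hand":0.0},
    {"translation":[0.075,-0.04,0.17],"roll":0,"hand":0.0}
  ]
}}

```text
t: 19.0
position: [0.6779, -0.0507, 0.4629]
tool_rot: [-3.04, 0.785, -0.008]
force: [-0.6, 1.2, -3.1]
grip_width: 0.0088
```

```bash
python3 - <<'E'
from wr import *
w=report(save="a4")
c=[(np.array(b[:2])+b[2:])/2 for _,b in pots(w)]
floorpos(w,c)
p=eyes.grab_frame("side"); print(theta(p),[(round(r["score"],2),np.round(r["box"])) for r in spotter.outline_of(p,"bowl")],pots(p))
t=eyes.grab_frame("top"); print("top",pots(t)); 
E
```

```text
t 19.0 pos [ 0.6779 -0.0507  0.4629] yaw -28.95 down [ 0.005  0.    -1.   ] F [-0.6  1.2 -3.1] T [-0.03 -0.09 -0.02] w 0.0088 q [ 0.49  0.51 -0.73  1.22  0.34  1.52 -0.7 ]
theta 0.04 err 4.01 clear 163.6
pots [(0.94, [216, 72, 237, 99]), (0.86, [185, 89, 207, 115]), (0.75, [290, 76, 311, 94]), (0.64, [288, 40, 306, 63]), (0.57, [238, 69, 258, 90])]
orange [([512, 0, 48, 143], 2553), ([287, 42, 19, 23], 362), ([239, 69, 21, 23], 357), ([215, 76, 21, 22], 362), ([289, 78, 21, 21], 333), ([185, 91, 20, 21], 332), ([286, 138, 45, 70], 1982), ([226, 175, 37, 41], 1168), ([245, 254, 8, 58], 322), ([296, 254, 7, 58], 286), ([72, 322, 356, 10], 1698)]
[226.  86.] basket frame x,y mm [-6. 43.]
[196. 102.] basket frame x,y mm [-58.  41.]
[300.  85.] basket frame x,y mm [95. -3.]
[297.  52.] basket frame x,y mm [109.  41.]
[248.  80.] basket frame x,y mm [27. 37.]
(np.int64(236), np.float64(0.122)) [(0.89, array([235., 148., 302., 196.]))] [(0.59, [303, 202, 312, 211]), (0.54, [319, 202, 325, 208]), (0.43, [291, 201, 301, 209])]
top [(0.57, [224, 155, 231, 161]), (0.45, [224, 128, 235, 134])]
```

```bash
python3 - <<'E'
from wr import *
w=eyes.grab_frame("wrist"); a=np.radians(SY)
def bw(x,y,z): return np.array([.68+x*np.cos(a)-y*np.sin(a),.046+x*np.sin(a)+y*np.cos(a),z])
print("expected 6th px",proj(w,[bw(-.095,-.032,.025)])[0].round())
floorpos(w,[(244.5,195.5)],.04); print(onz(w,(244.5,195.5),.04),onz(w,(244.5,195.5),.2))
f=w["frame"]; u=proj(w,rim(0.0,SY,*PIV)[0])
print("lip px",u[120].round(),"rim phi -20..40",u[80:200:20].round().tolist())
print("HSV",cv2.cvtColor(f[190:200:5,235:255:5],cv2.COLOR_BGR2HSV).tolist(), "ref potato",cv2.cvtColor(f[84:88:3,220:230:5],cv2.COLOR_BGR2HSV).tolist(),"fish",cv2.cvtColor(f[160:180:10,300:320:10],cv2.COLOR_BGR2HSV).tolist())
for n in("fishbasket","bowl"): print(n,[(round(r["score"],2),np.round(r["box"])) for r in spotter.outline_of(w,n)])
m=cv2.inRange(cv2.cvtColor(f,cv2.COLOR_BGR2HSV),(8,120,60),(28,255,255))[170:220,220:268]
print("\n".join("".join("#" if x else "." for x in r[::1]) for r in m[::2]))
E
```

```text
expected 6th px [199. 155.]
[244. 196.] basket frame x,y mm [ -57. -117.]
[[ 0.61543729 -0.06707393  0.04      ]] [[ 0.64495354 -0.04396699  0.2       ]]
lip px [225. 171.] rim phi -20..40 [[236.0, 208.0], [232.0, 189.0], [225.0, 171.0], [214.0, 153.0], [200.0, 137.0], [183.0, 123.0]]
HSV [[[17, 155, 82], [18, 159, 104], [18, 159, 117], [18, 156, 93]], [[18, 151, 81], [17, 159, 111], [17, 158, 118], [17, 157, 91]]] ref potato [[[20, 177, 233], [29, 126, 236]], [[19, 184, 225], [23, 158, 237]]] fish [[[18, 149, 111], [17, 156, 144]], [[17, 144, 117], [18, 154, 149]]]
fishbasket [(0.58, array([222.,  90., 496., 237.])), (0.33, array([  0.,  82., 238., 331.]))]
bowl [(0.66, array([  0.,  76., 238., 330.])), (0.36, array([146.,   0., 464., 163.])), (0.33, array([15.,  0., 96., 26.]))]
................................................
................................................
...............#####.............########.......
........################....##############......
........##################################......
.........#################################......
..........####
[... 216 characters left out ...]
#########.....
.............#############################......
..............############################......
..............############################......
...............###########################......
...............###########################......
...............############################.....
...............############################.....
...............############################.....
................###########################.....
................###########################.....
................##########.......#########......
.................####...........................
................................................
................................................
```

That blob is fish cut off by the bowl rim. The sixth potato would be hidden under the lip, so I carry the board toward the rack to free the top view before deciding.

{"name": "carry_out", "arguments": {
  "steps": [
    {"translation":[0.0,-0.035,0.0],"roll":4,"hand":0.0},
    {"translation":[0.0,-0.075,0.0],"roll":8,"hand":0.0},
    {"translation":[0.0,-0.115,0.0],"roll":12,"hand":0.0},
    {"translation":[-0.01,-0.155,0.0],"roll":16,"hand":0.0},
    {"translation":[-0.025,-0.195,0.0],"roll":20,"hand":0.0},
    {"translation":[-0.04,-0.235,0.0],"roll":24,"hand":0.0},
    {"translation":[-0.06,-0.27,0.0],"roll":28,"hand":0.0},
    {"translation":[-0.08,-0.3,0.0],"roll":31,"hand":0.0},
    {"translation":[-0.095,-0.32,0.0],"roll":32,"hand":0.0},
    {"translation":[-0.1,-0.3265,0.0],"roll":32,"hand":0.0},
    {"translation":[-0.1,-0.3265,0.0],"roll":32,"hand":0.0},
    {"translation":[-0.1,-0.3265,0.0],"roll":32,"hand":0.0}
  ]
}}

```text
t: 20.8
position: [0.5781, -0.376, 0.4589]
tool_rot: [-3.139, -0.086, -0.002]
force: [0.2, 0.0, -3.3]
grip_width: 0.0091
```

```bash
cat > chk.py <<'E'
from wr import *
def orange(p,lo=(10,130,70)):
    m=cv2.inRange(cv2.cvtColor(p["frame"],cv2.COLOR_BGR2HSV),lo,(28,255,255)); n,_,S,C=cv2.connectedComponentsWithStats(m)
    return [(C[i].round().tolist(),S[i,2:5].tolist()) for i in range(1,n) if S[i,4]>8]
def bw(x,y,z):
    a=np.radians(SY); return np.array([.68+x*np.cos(a)-y*np.sin(a),.046+x*np.sin(a)+y*np.cos(a),z])
E
python3 - <<'E'
from chk import *
st()
P={n:eyes.grab_frame(n) for n in("top","side")}
print("pots top",pots(P["top"]),"side",pots(P["side"]))
for n in P: print(n,[o for o in orange(P[n]) if (205<o[0][0]<310 and 100<o[0][1]<260) or n=="side" and 230<o[0][0]<360 and 140<o[0][1]<250])
print("6th exp",{n:proj(P[n],[bw(-.095,-.032,.025)])[0].round().tolist() for n in P})
cv2.imwrite("pics/t5.png",P["top"]["frame"]); cv2.imwrite("pics/s5.png",P["side"]["frame"])
E
```

```text
t 20.8 pos [ 0.5781 -0.376   0.4589] yaw 3.15 down [ 0.001  0.001 -1.   ] F [ 0.2  0.  -3.3] T [ 0.04 -0.12  0.02] w 0.0091 q [ 1.01  0.56 -0.79  1.19  0.38  1.54  0.34]
pots top [(0.59, [240, 134, 245, 144]), (0.47, [225, 128, 236, 136]), (0.39, [226, 156, 232, 163])] side [(0.54, [320, 204, 323, 209]), (0.44, [339, 202, 347, 206])]
top [([228.0, 133.0], [10, 10, 75]), ([243.0, 138.0], [9, 10, 74]), ([280.0, 161.0], [28, 47, 817]), ([229.0, 158.0], [10, 10, 75]), ([226.0, 170.0], [10, 10, 80])]
side [([278.0, 149.0], [12, 7, 73]), ([320.0, 205.0], [7, 5, 25]), ([342.0, 204.0], [7, 6, 29]), ([328.0, 228.0], [24, 5, 86]), ([322.0, 240.0], [4, 3, 10])]
6th exp {'top': [248.0, 199.0], 'side': [286.0, 217.0]}
```

```bash
python3 - <<'E'
from chk import *
p={"frame":cv2.imread("pics/t5.png")}; t=eyes.grab_frame("top"); s=eyes.grab_frame("side")
for q in((-6,43),(-58,41),(95,-3),(109,41),(27,37),(-95,-32)):
    X=bw(q[0]/1e3,q[1]/1e3,.025); print(q,"top",proj(t,[X])[0].round(),"side",proj(s,[X])[0].round())
print(orange(t,(8,90,50)))
a=cv2.resize(t["frame"][110:270,195:315],(390,520),interpolation=cv2.INTER_CUBIC); b=cv2.resize(s["frame"][135:265,235:365],(405,405),interpolation=cv2.INTER_CUBIC)
b=cv2.copyMakeBorder(b,0,115,0,0,cv2.BORDER_CONSTANT); cv2.imwrite("pics/v8.png",np.clip(np.hstack([a,b]).astype(float)*1.5,0,255).astype(np.uint8))
E
```

```text
(-6, 43) top [226. 169.] side [310. 204.]
(-58, 41) top [225. 186.] side [296. 205.]
(95, -3) top [242. 137.] side [340. 211.]
(109, 41) top [228. 132.] side [342. 204.]
(27, 37) top [228. 158.] side [319. 205.]
(-95, -32) top [248. 199.] side [286. 217.]
[([458.0, 2.0], [10, 1, 10]), ([242.0, 7.0], [9, 1, 9]), ([178.0, 9.0], [9, 1, 9]), ([55.0, 12.0], [9, 1, 9]), ([284.0, 70.0], [9, 19, 30]), ([281.0, 94.0], [5, 14, 17]), ([228.0, 133.0], [11, 11, 99]), ([243.0, 138.0], [11, 12, 100]), ([280.0, 161.0], [30, 48, 940]), ([143.0, 152.0], [26, 26, 254]), ([227.0, 164.0], [15, 23, 212]), ([115.0, 205.0], [43, 38, 778]), ([550.0, 217.0], [21, 26, 414]), ([144.0, 218.0], [24, 14, 240]), ([435.0, 264.0], [42, 68, 2258]), ([554.0, 246.0], [13, 25, 267]), ([535.0, 257.0], [12, 24, 188]), ([557.0, 278.0], [5, 20, 76]), ([537.0, 284.0], [25, 26, 510]), ([284.0, 379.0], [4, 5, 9]), ([235.0, 402.0], [2, 8, 10]), ([467.0, 414.0], [60, 16, 316])]
```

```bash
cat > held.py <<'E'
from chk import *
from fit import board,hullmask,big
from scipy.optimize import minimize
def held(w,rows=232):
    s=sensors.get_state(); t=s["position"]; M=R.from_rotvec(s["tool_rot"]).as_matrix(); yaw=np.arctan2(M[1,0],M[0,0])
    hsv=cv2.cvtColor(w["frame"],cv2.COLOR_BGR2HSV); m=cv2.inRange(hsv,(50,90,20),(85,255,255)); n,L,S,C=cv2.connectedComponentsWithStats(m)
    u=proj(w,[t+Rz(yaw)@[0,.05,-.04]])[0].astype(int); print("seed",u,L[u[1],u[0]]); mm=L==L[u[1],u[0]]; B=big(mm); B[2*rows:]=0
    print("box",S[L[u[1],u[0]]])
    def cost(q):
        X=board([0,0,0,0],lean=q[2])+[0,0,0]; Z=np.array([-np.sin(q[2]),0,np.cos(q[2])])
        X=X-Z*(.075)+Z*0+np.array([q[0],q[1],q[3]])  # top-edge centre at (q0,q1,q3) in tool-yaw frame
        X=(Rz(yaw+q[4])@X.T).T+t; h=hullmask(w,X); h[2*rows:]=0; return 1-(h&B).sum()/(h|B).sum()
    best=None
    for l in(-.05,0,.05):
        x0=np.array([0,0,l,-.0325,0]); sm=np.vstack([x0]+[x0+np.eye(5)[i]*[.003,.005,.03,.005,.02][i] for i in range(5)])
        r=minimize(cost,x0,method="Nelder-Mead",options=dict(initial_simplex=sm,maxiter=500,xatol=1e-4,fatol=1e-4))
        if best is None or r.fun<best.fun: best=r
    return best
E
python3 - <<'E'
from held import *
w=eyes.grab_frame("wrist"); r=held(w); print("top-edge dx,dy,lean,dz,dyaw",r.x.round(4),r.fun.round(3)); st()
E
```

```text
seed [273 166] 1
box [ 261   13   26  254 5942]
top-edge dx,dy,lean,dz,dyaw [ 0.0002  0.0042 -0.0043 -0.0407  0.0014] 0.031
t 21.15 pos [ 0.5777 -0.3769  0.4588] yaw 3.13 down [ 0.  0. -1.] F [-0.5 -0.2 -3.4] T [ 0.04 -0.12  0.01] w 0.0087 q [ 1.01  0.56 -0.79  1.19  0.38  1.54  0.34]
```

The held board is square in the grip (lean and yaw about 0, maybe a few mm lower). I lower it toward the slot along the reverse of the lift path.

{"name": "carry_out", "arguments": {
  "steps": [
    {"translation":[-0.01,0,-0.03],"roll":0,"hand":0.0},
    {"translation":[-0.02,-0.001,-0.07],"roll":0,"hand":0.0},
    {"translation":[-0.029,-0.001,-0.11],"roll":0,"hand":0.0},
    {"translation":[-0.029,-0.001,-0.145],"roll":0,"hand":0.0},
    {"translation":[-0.029,-0.001,-0.17],"roll":0,"hand":0.0},
    {"translation":[-0.029,-0.001,-0.185],"roll":0,"hand":0.0},
    {"translation":[-0.029,-0.001,-0.188],"roll":0,"hand":0.0},
    {"translation":[-0.029,-0.001,-0.188],"roll":0,"hand":0.0}
  ]
}}

```text
t: 21.95
position: [0.5486, -0.3788, 0.2712]
tool_rot: [3.14, 0.084, 0.001]
force: [1.1, -0.7, -3.3]
grip_width: 0.0088
```

```bash
python3 - <<'E'
from held import *
w=eyes.grab_frame("wrist"); r=held(w); print("top-edge dx,dy,lean,dz,dyaw",r.x.round(4),r.fun.round(3)); st()
s=eyes.grab_frame("side"); print([(round(q["score"],2),np.round(q["box"])) for q in spotter.outline_of(s,"board_center")])
# expected side-view bottom corners for both dz hypotheses
t=sensors.get_state()["position"]
for dz in(-.0325,-.0405): print(dz,proj(s,[t+Rz(.0545)@[.0,-.1+.002,dz-.15],t+Rz(.0545)@[.0,.102,dz-.15]]).round(1).tolist())
m=cv2.inRange(cv2.cvtColor(s["frame"],cv2.COLOR_BGR2HSV),(45,80,15),(90,255,255)); n,L,S,C=cv2.connectedComponentsWithStats(m); print([S[i].tolist() for i in range(1,n) if S[i,4]>100])
E
```

```text
seed [274 166] 1
box [ 261   14   26  253 5988]
top-edge dx,dy,lean,dz,dyaw [-0.0004  0.0046  0.0337 -0.0436  0.002 ] 0.029
t 22.0 pos [ 0.549  -0.3789  0.2721] yaw 3.06 down [ 0.002 -0.001 -1.   ] F [-0.4  0.5 -2.8] T [-0.06 -0.1  -0.05] w 0.0088 q [ 1.07  0.63 -0.75  1.52  0.45  1.17  0.29]
[(0.77, array([196., 275., 254., 319.])), (0.69, array([188., 341., 268., 392.])), (0.63, array([288., 242., 302., 307.]))]
-0.0325 [[298.0, 309.3], [285.1, 260.1]]
-0.0405 [[297.9, 311.4], [285.1, 262.2]]
[[286, 241, 14, 67, 452], [197, 276, 59, 41, 1349]]
```

{"name": "carry_out", "arguments": {
  "steps": [
    {"translation":[0.003,0,-0.01],"roll":0,"hand":0.0},
    {"translation":[0.007,0,-0.02],"roll":0,"hand":0.0},
    {"translation":[0.011,0,-0.03],"roll":0,"hand":0.0},
    {"translation":[0.016,0,-0.04],"roll":0,"hand":0.0},
    {"translation":[0.02,0,-0.047],"roll":0,"hand":0.0},
    {"translation":[0.0235,0,-0.053],"roll":0,"hand":0.0},
    {"translation":[0.025,0,-0.056],"roll":0,"hand":0.0},
    {"translation":[0.025,0,-0.056],"roll":0,"hand":0.0}
  ]
}}

```text
t: 22.9
position: [0.5732, -0.3786, 0.2141]
tool_rot: [-3.14, -0.084, 0.001]
force: [0.4, -0.6, -3.4]
grip_width: 0.0088
```

{"name": "carry_out", "arguments": {
  "steps": [
    {"translation":[0.002,0,-0.003],"roll":0,"hand":0.0},
    {"translation":[0.003,0,-0.006],"roll":0,"hand":0.0},
    {"translation":[0.004,0,-0.0085],"roll":0,"hand":0.0},
    {"translation":[0.004,0,-0.0085],"roll":0,"hand":0.0}
  ]
}}

```text
t: 23.3
position: [0.5771, -0.3795, 0.207]
tool_rot: [3.139, 0.083, 0.0]
force: [-1.9, -1.1, 1.4]
grip_width: 0.009
```

{"name": "carry_out", "arguments": {
  "steps": [
    {"translation":[0,0,0],"roll":0,"hand":0.02},
    {"translation":[0,0,0],"roll":0,"hand":0.03},
    {"translation":[-0.006,0,-0.001],"roll":0,"hand":0.03},
    {"translation":[-0.014,-0.001,-0.002],"roll":0,"hand":0.035},
    {"translation":[-0.022,-0.001,-0.004],"roll":0,"hand":0.04},
    {"translation":[-0.03,-0.002,-0.006],"roll":0,"hand":0.045},
    {"translation":[-0.04,-0.002,-0.009],"roll":0,"hand":0.05},
    {"translation":[-0.05,-0.003,-0.012],"roll":0,"hand":0.05},
    {"translation":[-0.06,-0.003,-0.016],"roll":0,"hand":0.05},
    {"translation":[-0.068,-0.003,-0.019],"roll":0,"hand":0.05},
    {"translation":[-0.072,-0.003,-0.019],"roll":0,"hand":0.05},
    {"translation":[-0.072,-0.003,-0.019],"roll":0,"hand":0.05},
    {"translation":[-0.072,-0.003,-0.019],"roll":0,"hand":0.05}
  ]
}}

```text
t: 24.6
position: [0.5056, -0.3818, 0.1876]
tool_rot: [3.14, 0.084, 0.001]
force: [-0.2, -0.4, -0.3]
grip_width: 0.0501
```

```bash
python3 - <<'E'
from chk import *
from fit import *
st(); w=eyes.grab_frame("wrist")
hsv=cv2.cvtColor(w["frame"],cv2.COLOR_BGR2HSV); m=cv2.inRange(hsv,(50,90,20),(85,255,255)); m[:, :180]=0; m[225:]=0; B=big(m>0)
for lean in(0,5,10,15,20,25,30,33):
    l=np.radians(lean); Z=Rz(.0533)@[-np.sin(l),0,np.cos(l)]; c=np.array([.5783,-.3769,.021])+.075*Z
    h=hullmask(w,board([*c,.0533],lean=l)); h[450:]=0; print(lean,round((h&B).sum()/(h|B).sum(),3))
E
```

```text
t 24.6 pos [ 0.5056 -0.3818  0.1876] yaw 3.06 down [ 0.001 -0.    -1.   ] F [-0.2 -0.4 -0.3] T [-0.05 -0.12 -0.02] w 0.0501 q [ 1.11  0.66 -0.72  1.67  0.5   1.    0.27]
0 0.028
5 0.034
10 0.043
15 0.063
20 0.314
25 0.567
30 0.841
33 0.802
```

{"name": "carry_out", "arguments": {
  "steps": [
    {"translation":[0.006,0,0],"roll":0,"hand":0.075},
    {"translation":[0.008,0,0],"roll":0,"hand":0.0918},
    {"translation":[0.008,0,0],"roll":0,"hand":0.0918},
    {"translation":[0.008,0,0.02],"roll":0,"hand":0.0918},
    {"translation":[0.008,0,0.06],"roll":0,"hand":0.0918},
    {"translation":[0.008,0,0.11],"roll":0,"hand":0.0918},
    {"translation":[0.0,-0.04,0.15],"roll":0,"hand":0.0918},
    {"translation":[-0.03,-0.08,0.15],"roll":0,"hand":0.0918},
    {"translation":[-0.07,-0.12,0.15],"roll":0,"hand":0.0918},
    {"translation":[-0.11,-0.16,0.15],"roll":0,"hand":0.0918},
    {"translation":[-0.11,-0.16,0.15],"roll":0,"hand":0.0918},
    {"translation":[-0.11,-0.16,0.15],"roll":0,"hand":0.0918}
  ]
}}

```text
t: 25.85
position: [0.3909, -0.5457, 0.3365]
tool_rot: [3.14, 0.072, -0.003]
force: [-0.2, -0.9, -0.1]
grip_width: 0.0916
```

```bash
python3 - <<'E'
from chk import *
from fit import *
st(); P={n:eyes.grab_frame(n) for n in("top","side")}
def mask(n,t,u,v):
    for r in spotter.outline_of(P[n],t):
        ys,xs=np.nonzero(r["pixels"])
        if abs(xs.mean()-u)+abs(ys.mean()-v)<16: return P[n],r["pixels"]
    print("missing",n,t)
pm=[x for x in(mask("top","board_center",385,210),mask("side","board_center",287,286)) if x]
r=fit(board,[.5409,-.3789,.0858,.0533],pm,[.01,.01,.01,.05]); print("board now",r.x.round(4),r.fun.round(3),"was .5409 -.3789 .0858 .0533 (.108)")
print("pots top",orange(P["top"])[:12],"theta",theta(P["side"]))
for n in("basket","bread","oil","tumbler","bowl"): print(n,[(round(r["score"],2),np.round(r["box"],1).tolist()) for r in spotter.outline_of(P["top"],n)][:2])
a=cv2.resize(P["top"]["frame"][110:270,195:435],(480,320),interpolation=cv2.INTER_CUBIC); b=cv2.resize(P["side"]["frame"][135:345,235:365],(320,517),interpolation=cv2.INTER_CUBIC)
a=cv2.copyMakeBorder(a,0,197,0,0,cv2.BORDER_CONSTANT); cv2.imwrite("pics/v9.png",np.clip(np.hstack([a,b]).astype(float)*1.5,0,255).astype(np.uint8))
E
```

```text
t 25.85 pos [ 0.3909 -0.5457  0.3365] yaw 2.61 down [-0.002 -0.001 -1.   ] F [-0.2 -0.9 -0.1] T [ 0.02 -0.11 -0.01] w 0.0916 q [ 1.4   0.58 -0.75  1.43  0.4   1.29  0.67]
board now [ 0.5404 -0.3812  0.0862  0.052 ] 0.184 was .5409 -.3789 .0858 .0533 (.108)
pots top [([228.0, 133.0], [9, 9, 66]), ([548.0, 148.0], [26, 38, 750]), ([551.0, 130.0], [4, 6, 18]), ([243.0, 138.0], [9, 10, 71]), ([280.0, 161.0], [28, 47, 822]), ([135.0, 156.0], [6, 7, 10]), ([228.0, 158.0], [10, 10, 74]), ([226.0, 170.0], [10, 10, 79]), ([114.0, 205.0], [40, 36, 597]), ([550.0, 216.0], [21, 24, 419]), ([144.0, 218.0], [22, 13, 200]), ([448.0, 269.0], [53, 69, 2306])] theta (np.int64(225), np.float64(0.0))
basket [(0.92, [214.2, 62.7, 260.7, 190.2])]
bread [(0.85, [90.6, 180.6, 166.3, 240.4])]
oil [(0.78, [125.5, 137.6, 160.4, 168.4])]
tumbler [(0.85, [346.0, 129.7, 374.1, 160.4])]
bowl [(0.65, [193.9, 174.4, 311.7, 261.4]), (0.35, [179.5, 171.6, 326.4, 262.7])]
```

View pics/v9.png

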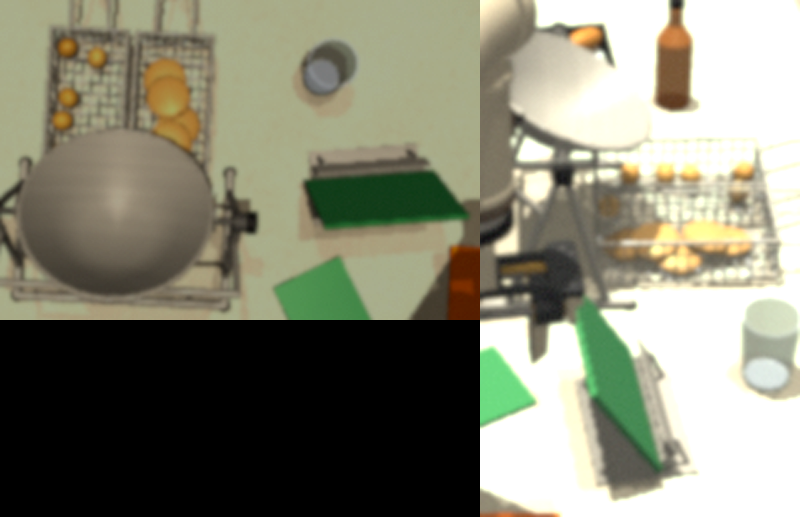

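The side crop shows six potatoes in the black-grip basket: four along the far wall at (630–743,171), plus (737,190) and (608,205). The sixth is at full pixel (287,218), against a predicted (286,217). The bowl is empty and at rest, and the board is back in the rack. Handing in.

```bash
python3 -c "
from station import manip
print(manip.sign_off())"
```

```text
the job is handed in; nothing more can be done
None
```

All six potatoes are in the black-handled basket, the bowl is back at rest, and the board is home in its rack. I handed the job in at about 26 s of the 72 s allowed.

**What I did:** I tipped the racked green board upright, gripped it and lifted it out along the slot. I then held it slanted across the lip, with the gap on the black-handle side. Pressing at a slant of 17–22° only packed the potatoes against the board. At 25° and a tip of about 0.74, with a short rock, all six rolled out. I let the bowl swing back under the board and stood the board back in its rack.

**Last checks:**
- **Potatoes:** six in the black basket. The one under the lip was confirmed in the side view within about 1 pixel of where I predicted it. The bowl is empty, and I saw none in the fish basket or on the table.
- **Board:** its pose matches the start, except about 2 mm along the open slot. Height differs by 0.4 mm and yaw by 0.1°. The second fit was looser than the first (0.18 against 0.11).
- **Bystanders:** the black basket, bread, bottle and glass are within a few pixels of where they started. I compared the fish basket only by eye.
- **Gripper and bowl:** by the fitted geometry, the gripper body stayed about 10 mm or more from the bowl.

**What disagreed:**
- The side-view tip reading (0.33, 0.12 and 0.0 at different times) was unreliable. I used the wrist-camera rim fit for tipping, and judged the final rest position by eye in the last picture.
- During the carry, the wrist fit put the board 8–11 mm lower in the grip than the side view did. The floor contact force agreed with the side view.

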